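Seat the sample stage under the inspection camera and pin it

ROBOT

A 6-joint arm with a two-finger parallel gripper is mounted at the origin on the work surface. World frame = base frame: x ahead of the robot, y to its left, z up, the work surface at z = 0. Lengths are in m, angles in rad, forces in N, time in s.
With the tool pointing down it reaches from about 0.275 to 0.825 m from the base axis. Payload 4.9 kg.
Tool frame: the origin (TCP) lies midway between the tips of the shut fingers; the grasp point (between the pads) lies 19 mm behind it; z points along the fingers, y is the direction in which the jaws open and shut (so a half turn about z gives the same grasp; the last joint's range is limited). The gripper opens to 85 mm and grips with 20 to 120 N. Pads are 22 mm wide; open, the fingers measure 114 mm over their backs; the gripper's body (76 mm by 85 mm) begins 54 mm behind the grasp point. The pads swing forward as they close: fully open they stand 13 mm farther back than shut.
Start: joints at [1.005, 0.326, -0.193, 1.052, 0, 1.437], TCP at [0.23, 0.5, 0.198] pointing down, gripper open.
Joint ranges: [-2.65, 2.65], [-0.97, 1.79], [-1.3, 1.35], [-1.93, 2.1], [-1.47, 1.37], [-3.14, 3.14]. Speed limits (rad/s): [2.57, 2.57, 3.14, 3.14, 3.14, 3.14].

INTERFACE

Orientations are given as [roll, pitch, yaw] about the fixed x, y, z axes, in that order (R = Rz(yaw) Ry(pitch) Rx(roll)).
In Python, from station import env gives the robot as it stands.
- The arm moves only by the tool move_arm, never from a script. Its argument "motion" is a list that holds one entry, the list of rows, each a list of 6 numbers: the shift along the tool's x, y, z in m, then the turn, a rotation vector about the tool's x, y, z in rad. In form: [[[dx, dy, dz, ax, ay, az], ...]]. A call has 1 to 8 rows; each row shifts and turns the pose as measured when the row begins, along the tool's axes as they then stand; what a row does not reach is not made up. A row lasts 1/12 s, in which the tool goes at most 41.7 mm and 7.16 degrees, less where a joint would pass 70% of its speed; a pose out of reach is approached as far as the arm can. A call is refused whole if a number of a shift passes 0.0417 or a number of a turn 0.125, either way. A call with a gripper value outside its range is refused whole. "grip" is the finger opening in m, from 0 to 0.0854, set as the call begins (left out, the last holds). The fingers move at their own pace and stop on an object; the grip force is fixed at half the most. Time passes only in rows, so rows that do not move let the fingers close. It gives the time, the measured TCP pose, the force and the opening at its end, in the units of the state.
- env.get_state(): the state, without advancing time (a new reading comes with each control period).
- env.grab_frame(name): name is "side" or "top" or "wrist"; returns the picture (480x640x3 uint8, red, green, blue); there is no depth.
- env.camera_model(name): a dict with "mtx" (3x3 intrinsics, pixels), "D" ([k1, k2, p1, p2, k3] as OpenCV has them; the pictures are not rectified), "R" (3x3) and "t" (3): a world point X has camera coordinates R X + t. Camera axes: x right, y down, z forward; pixel columns grow to the right and rows downward; lengths in m; the calibration is good to about 2 mm. A picture is of the moment at which its call begins: read the wrist's pose just before it. camera_model takes no time and is no camera call; for the wrist camera it gives the pose at the moment of the call.
- env.sign_off(): hands the job in, once; it reports no verdict.
Trained networks look in the newest picture that a camera, given by its name, has taken for a name from the list of things; names that differ only in an ending like _2 or _b are one class to them, and where a whole thing is asked for, a point or a joint stands for the part that bears it (a point fixed in the world has none). Each returns a list of dicts, best first, with "conf" (0 to 1); they miss things now and then, are a little off and sometimes report something else, mostly with a low value. They report only what shows in the picture. A call takes as long as a camera call. They do not tell look-alikes from the thing itself.
- env.look_for(thing, camera): "extent" ([left, top, width, height] in pixels, round what is visible of it).
- env.cut_out(thing, camera): "mask" (480x640 bool, what is visible of it) and "extent" ([left, top, width, height] in pixels, round what is visible of it).
The state is a dict: "time_s": time; "joint_positions": joint angles; "joint_vel": joint speeds; "tau": joint torques, N m; "position": TCP position; "eef_rot": TCP orientation; "contact_force": force on the tool from outside, world axes, zero at the start; "torque": the same for the moment, N m; "grip_width": finger opening in m.
Only numpy, scipy, OpenCV 4.12 (cv2) and the standard library are available. Lean on these libraries where they do the work, as an engineer would, in place of code of your own. Each camera call takes 0.05 s, during which the arm holds its last target.

TASK

Slide the sample stage in under the inspection camera and set it gently down with its three ball feet fully home, front foot in the cone, left rear in the groove, right rear on the flat pad, and let go. Then take the U-pin from its rack and drop it over the stage's front rod, both legs fully home in the two holes of the blue bracket, and leave it standing there. Do not bump the camera with the robot or the stage, and leave the two jars and the tub where they are.

Things in the scene. Friction and masses are not known exactly. Their poses are not given: they have to be found in the camera images.
- station: Fixed inspection station. Origin on the table; +x from the blue bracket to the camera column, z up; yaw 1.25 to 1.95 rad, so its bracket end faces the robot's right (world -y). Grey deck: z 0 to 25 mm, 136 mm wide (y), x -80 to +135 mm; brass seat rims reach 41 mm. A 64 mm wide tongue (14 mm high, to x -155 mm) carries the bracket. Home, the stage's origin is 31 mm straight above this one, with the same yaw.
- camera_head: White camera fixed to the station (same frame): housing x -42 to +120, y -22 to +22, z 175 to 225 mm; black lens barrel, 34 mm wide, at x 0 down to z 150; 22 mm column at x +108, up to z 260. It overhangs the seats: a tool coming straight down on the seated stage's fin hits it, one leaning back to the station's -x by 30 to 45 degrees clears it. The stage slides in under it from the -x side.
- seat_cone (a point): Cone seat (brass funnel, 50 degree slopes, catches a ball up to about 5 mm off centre), at x -55, y 0 mm of the station. The point is where the foot's ball centre lies when home, 39 mm over the table. z up.
- seat_groove (a point): V-groove seat (brass, 30 mm long, pointing at the cone), at x +35, y +45 mm of the station. The point is the ball centre when home, 39 mm over the table.
- seat_flat (a point): Flat round brass pad, 28 mm across, at x +35, y -45 mm of the station. The point is the ball centre when home, 39 mm over the table.
- pin_home (a point): Midpoint between the floors of the two blind holes in the blue bracket, at x -120, y 0, z 14 mm of the station, same axes; the pin's origin when home. Holes 9.5 mm wide, 26 mm deep, chamfered, at y -15 and +15 mm. Bracket 34 (x) by 64 (y) mm, top 40 mm over the table.
- stage: Sample stage, 0.26 kg. Origin level with the bottoms of its three 16 mm steel ball feet; x from rod to rear, z up. Aluminium plate x -75 to +55, y -60 to +60, z 22 to 28 mm; clear dish (fixed, 72 mm wide, holds a wood disc) at x +8, top z 42; steel front rod 10 mm thick along -x to x -152, axis at z 25. Starts on its feet on the table at the robot's right, yaw 1.1 to 1.9 rad.
- fin (a point): Point to grip on the stage's orange fin, at x -62, y 0, z 53 mm of the stage, 25 mm above the plate; close along the stage's y. The fin is 10 mm thick (y), x -73 to -43 mm, z 28 to 66 mm of the stage.
- foot_cone (a point): Centre of the front ball foot, x -55, y 0, z 8 mm of the stage.
- foot_groove (a point): Centre of the left rear ball foot, x +35, y +45, z 8 mm of the stage.
- foot_flat (a point): Centre of the right rear ball foot, x +35, y -45, z 8 mm of the stage.
- u_pin: Loose U-pin, 60 g. Origin midway between the leg tips, z up. Two 7 mm legs at y -15 and +15, z 0 to 50 mm, chamfered tips; crown 12 (x) by 37 (y), z 50 to 60; red grip tab 12 (x) by 24 (y), z 60 to 96 mm. Grip the tab at z 86, closing along y (along x a wide gripper fouls the camera). Starts upright in its rack; half a turn makes no difference. When home the crown is 3 mm over the rod.
- pin_rack: Fixed blue rack, 36 (x) by 66 (y) by 30 mm high, that holds the U-pin upright with the leg tips 10 mm over the table (20 mm deep in two 10 mm holes). Origin on the table under its centre.
- jar_a: Loose closed glass jar, 68 mm across, 90 mm high, yellow cap; bystander. Origin at its foot.
- jar_b: Loose closed amber jar, 64 mm across, 80 mm high, metal cap; bystander. Origin at its foot.
- tub: Loose clear plastic tub, 75 x 65 x 50 mm high; bystander. Origin at its foot.
Mind the look-alikes: they are no part of the job. Of the things like the stage, leave any that is yellow; of the rest the larger one is meant.

How it is judged:
On the way:
1. the stage is fully seated, each ball foot in its own seat, and let go (distance between foot_cone and seat_cone below 0.003 m and distance between foot_groove and seat_groove below 0.003 m and distance between foot_flat and seat_flat below 0.003 m and contact force between the fingers and stage below 0.1 N), for 0.2 s.
At the end, for the whole second after the job is handed in: Each ball foot is within 3 mm of home in its own seat, the stage level within 0.03 rad; the U-pin stands astride the rod, upright within 0.08 rad and in line with the holes within 0.12 rad, its leg tips within 3 mm sideways and 4 mm in height of home; both at rest and released (distance between foot_cone and seat_cone below 0.003 m and distance between foot_groove and seat_groove below 0.003 m and distance between foot_flat and seat_flat below 0.003 m and angle between stage's own z axis and vertical below 0.03 rad and linear speed of each of stage, u_pin below 0.01 m/s and horizontal distance between u_pin and pin_home below 0.003 m and z of u_pin in the frame of pin_home below 0.004 m and angle between u_pin's own z axis and vertical below 0.08 rad and angle between the y axis of u_pin and the y axis of station, either way round below 0.12 rad); the robot touches nothing.
It fails at once if the camera head is bumped by the robot (over 3 N) (contact force between any of the arm, the fingers and camera_head above 3 N).
It fails at once if the camera head is bumped by the stage (over 3 N) (contact force between stage and camera_head above 3 N).
It fails at once if the stage is slammed onto the station (over 40 N), or let fall over its seats (faster than 0.3 m/s when not held) (contact force between stage and station above 40 N or (horizontal distance between foot_cone and seat_cone below 0.05 m and linear speed of stage above 0.3 m/s and contact force between the fingers and stage below 0.1 N)).
It fails at once if a jar or the tub is shifted more than 20 mm or tipped (distance of any of jar_a, jar_b, tub from where it was at the start of the episode above 0.02 m or angle between any of jar_a, jar_b, tub's own z axis and vertical above 0.3 rad).
It also fails if it takes over 72 s, if anything falls off the work surface, if the arm or the gripper's body presses on something with over 40 N, if the wrist force passes 120 N, or if a joint passes its speed limit or range.

## Working session

There is one attempt and no reset: what is moved stays moved. The work goes in short steps, Python scripts to look and compute and a tool call to move; the robot and the scene stay as the last step left them, time stands still between calls to the robot, and variables do not carry over. Pictures are saved under pics/ and viewed, and the job is handed in when it is done.

Besides the shell and the picture viewer there is one more tool, called after "Emit:" in YAML: its name, and indented under it one key for each argument. move_arm: Moves the arm, as the interface text tells. Its arguments: {"type":"object","properties":{"motion":{"type":"array"},"grip":{"type":"number"}},"required":["motion"]}

```bash
ls; mkdir -p pics
python3 - <<'E'
from station import env
import cv2,numpy as np
print(env.get_state())
for n in ["side","top","wrist"]:
    im=env.grab_frame(n); cv2.imwrite(f"pics/{n}0.png",im[:,:,::-1])
    m=env.camera_model(n); print(n,{k:np.round(v,4).tolist() for k,v in m.items()})
E
```

```text
pics
{'time_s': 0.0, 'joint_positions': array([ 1.00480711e+00,  3.26947402e-01, -1.93602410e-01,  1.05199096e+00,
       -1.36196058e-05,  1.43660557e+00]), 'joint_vel': array([ 0.0006294 ,  0.00128026, -0.00243802, -0.00048095,  0.00048045,
        0.00172605]), 'tau': array([-2.87992398e-04, -4.43408275e+01,  2.62434751e+01,  1.55055325e-02,
       -2.05531715e-04,  1.22152682e-05]), 'position': array([0.22981737, 0.49897291, 0.19759293]), 'eef_rot': array([-3.13986207e+00, -2.19889613e-04,  2.70979402e+00]), 'contact_force': array([ 0.55511206, -0.39781634, -0.64387188]), 'torque': array([ 0.00193012, -0.0289375 , -0.01231335]), 'grip_width': 0.08549760010779647}
side {'mtx': [[588.8531, 0.0, 323.6946], [0.0, 588.8531, 240.7652], [0.0, 0.0, 1.0]], 'D': [-0.0658, 0.0, 0.0, 0.0, 0.0], 'R': [[-0.9864, -0.1641, -0.0043], [-0.1118, 0.6908, -0.7144], [0.1202, -0.7042, -0.6997]], 't': [0.5649, 0.1427, 1.2131]}
top {'mtx': [[517.3483, 0.0, 312.6994], [0.0, 517.3483, 232.5783], [0.0, 0.0, 1.0]], 'D': [-0.119, 0.0, 0.0, 0.0, 0.0], 'R': [[-0.0131, -0.9999, 0.001], [-0.9933, 0.0129, -0.1146], [0.1146, -0.0025, -0.9934]], 't': [-0.0442, 0.5476, 1.1942]}
wrist {'mtx': [[420.3448, 0.0, 319.4324], [0.0, 420.3448, 233.181], [0.0, 0.0, 1.0]], 'D': [-0.0151, 0.0, 0.0, 0.0, 0.0], 'R': [[0.4186, 0.9081, 0.0004], [0.8706, -0.4015, 0.2845], [0.2585, -0.1188, -0.9587]], 't': [-0.5496, -0.0371, 0.3787]}
```

View pics/top0.png

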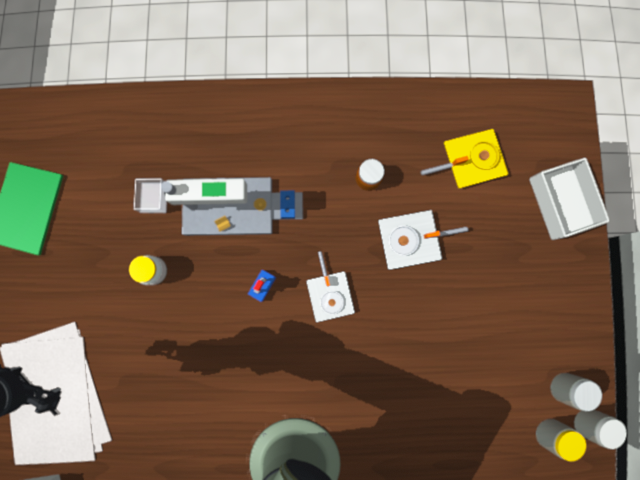

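View pics/side0.png

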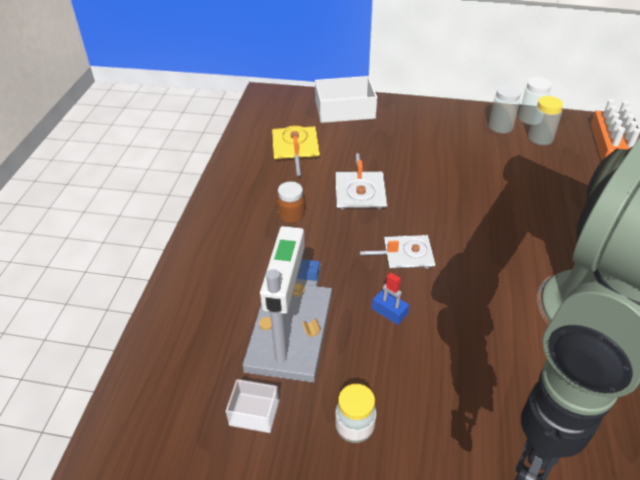

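View pics/wrist0.png

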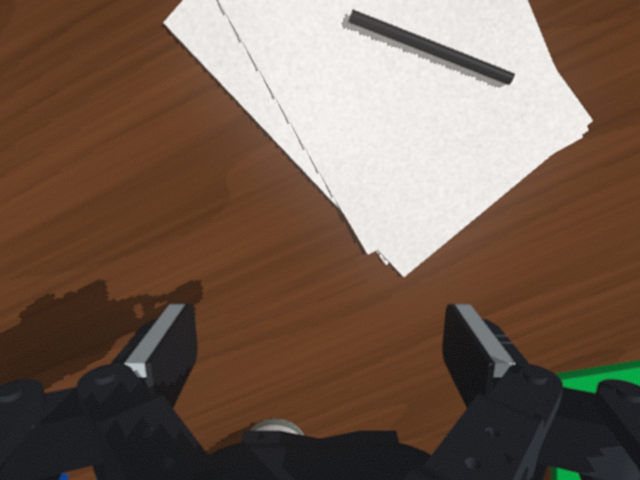

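```bash
cat > h.py <<'E'
from station import env
import cv2,numpy as np
from scipy.spatial.transform import Rotation as Ro
from scipy.optimize import least_squares
def cm(n):
    m=env.camera_model(n); return {k:np.array(v,float) for k,v in m.items()}
def proj(m,X):
    X=np.asarray(X,float).reshape(-1,3)
    return cv2.projectPoints(X,cv2.Rodrigues(m['R'])[0],m['t'],m['mtx'],m['D'])[0].reshape(-1,2)
def ray(m,uv):
    p=cv2.undistortPoints(np.asarray(uv,float).reshape(-1,1,2),m['mtx'],m['D']).reshape(-1,2)
    d=np.c_[p,np.ones(len(p))]@m['R']; return -m['R'].T@m['t'],d
def onz(m,uv,z):
    c,d=ray(m,uv); return c+d*((z-c[2])/d[:,2])[:,None]
def crop(im,x,y,w,h,s,fn):
    c=cv2.resize(im[y:y+h,x:x+w],None,fx=s,fy=s,interpolation=cv2.INTER_CUBIC)
    cv2.imwrite(fn,c[:,:,::-1] if c.ndim==3 else c)
E
python3 - <<'E'
from h import *
import pickle
T=cv2.imread('pics/top0.png')[:,:,::-1];S=cv2.imread('pics/side0.png')[:,:,::-1]
crop(T,370,200,110,80,7,'pics/c1.png')
crop(S,315,145,100,75,8,'pics/c2.png')
crop(T,130,165,200,80,4,'pics/c3.png')
crop(S,235,225,110,160,3.7,'pics/c4.png')
crop(T,235,260,60,50,10,'pics/c5.png')
crop(S,360,265,60,60,10,'pics/c6.png')
for cam in ['top','side']:
    m=cm(cam)
    for th in ['stage','station','u_pin','pin_rack','jar_a','jar_b','tub','camera_head']:
        print(cam,th,[(round(d['conf'],2),np.round(d['extent']).tolist()) for d in env.look_for(th,cam)])
E
```

```text
top stage [(0.95, [420.0, 129.0, 86.0, 61.0]), (0.71, [378.0, 212.0, 89.0, 58.0]), (0.67, [309.0, 252.0, 45.0, 71.0])]
top station [(0.64, [164.0, 176.0, 140.0, 58.0]), (0.51, [381.0, 214.0, 86.0, 56.0])]
top u_pin [(0.67, [161.0, 176.0, 140.0, 59.0]), (0.61, [252.0, 276.0, 14.0, 21.0])]
top pin_rack [(0.67, [248.0, 270.0, 27.0, 34.0])]
top jar_a [(0.94, [131.0, 253.0, 37.0, 34.0]), (0.31, [248.0, 273.0, 25.0, 28.0])]
top jar_b [(0.94, [131.0, 253.0, 37.0, 34.0]), (0.31, [248.0, 273.0, 25.0, 28.0])]
top tub [(0.88, [132.0, 181.0, 36.0, 30.0])]
top camera_head [(0.95, [161.0, 176.0, 88.0, 34.0])]
side stage [(0.94, [360.0, 236.0, 75.0, 32.0]), (0.77, [269.0, 128.0, 48.0, 45.0]), (0.73, [337.0, 155.0, 53.0, 57.0]), (0.48, [242.0, 229.0, 87.0, 151.0])]
side station [(0.98, [246.0, 229.0, 85.0, 151.0])]
side u_pin [(0.61, [381.0, 274.0, 19.0, 33.0])]
side pin_rack []
side jar_a [(0.97, [336.0, 384.0, 40.0, 58.0]), (0.57, [278.0, 181.0, 29.0, 42.0])]
side jar_b [(0.97, [336.0, 384.0, 40.0, 58.0]), (0.57, [278.0, 181.0, 29.0, 42.0])]
side tub [(0.82, [228.0, 380.0, 49.0, 52.0]), (0.74, [333.0, 154.0, 52.0, 55.0])]
side camera_head [(0.84, [260.0, 226.0, 42.0, 136.0]), (0.73, [373.0, 288.0, 34.0, 39.0]), (0.34, [340.0, 151.0, 46.0, 59.0])]
```

View pics/c1.png

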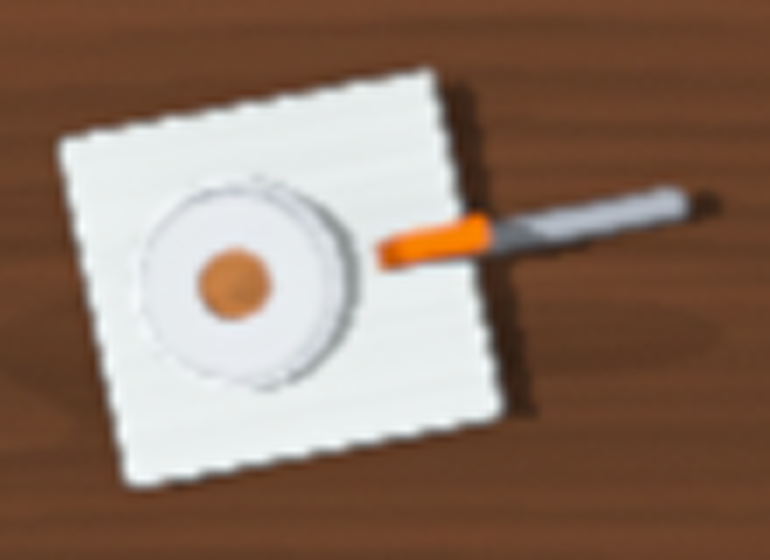

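View pics/c2.png

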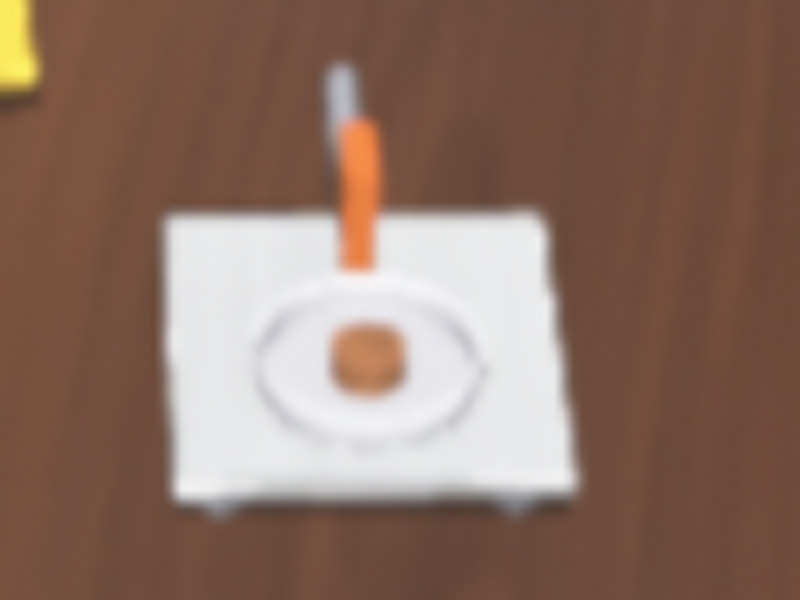

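View pics/c3.png

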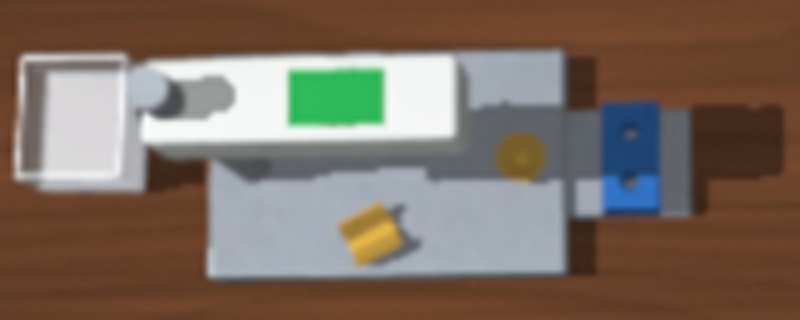

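View pics/c4.png

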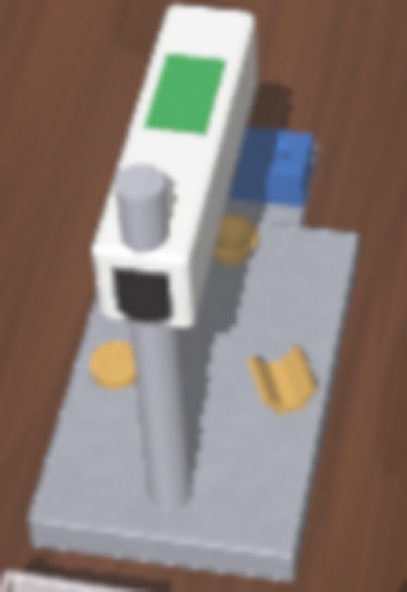

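View pics/c5.png

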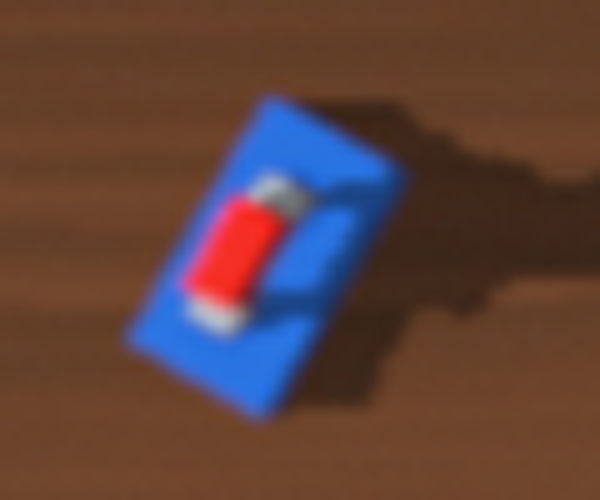

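View pics/c6.png

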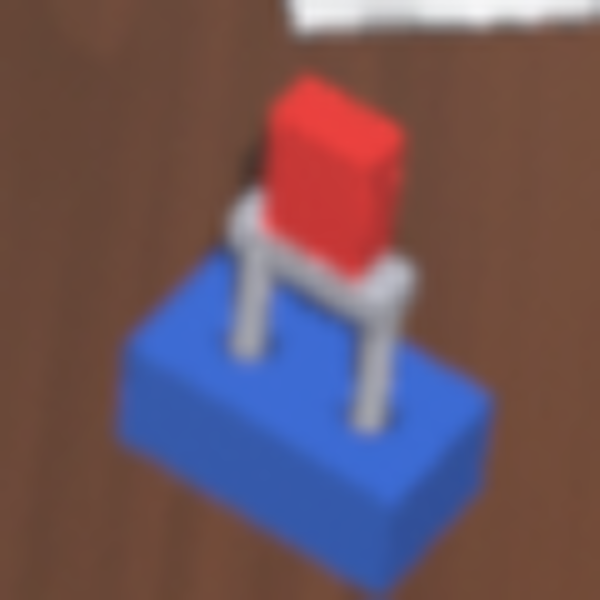

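```bash
cat > fit.py <<'E'
from h import *
def cv_(pts,s,ox,oy): 
    p=np.array(pts,float); return (p+.5)/s-.5+[ox,oy]
def fit(obs,x0):
    # obs: list of (cam, local pts Nx3, uv)
    ms={o[0]:cm(o[0]) for o in obs}
    def W(p,L): 
        L=np.asarray(L,float)/1000; c,s=np.cos(p[2]),np.sin(p[2])
        return np.c_[p[0]+c*L[:,0]-s*L[:,1],p[1]+s*L[:,0]+c*L[:,1],L[:,2]]
    f=lambda p:np.concatenate([(proj(ms[o[0]],W(p,o[1]))-o[2]).ravel() for o in obs])
    r=least_squares(f,x0,loss='soft_l1')
    res=f(r.x).reshape(-1,2)
    return r.x,res
E
cat > m1.py <<'E'
from fit import *
st=[('top',[[-75,60,28],[-75,-60,28],[55,-60,28],[55,60,28],[-152,0,25]],cv_([(505,413),(433,70),(58,142),(128,487),(690,203)],7,370,200)),
('side',[[-75,-60,28],[-75,60,28],[55,60,28],[55,-60,28]],cv_([(165,213),(545,212),(577,480),(173,485)],8,315,145))]
sn=[('top',[[-80,-68,25],[-80,68,25],[135,68,25],[-103,-32,40],[-137,-32,40],[-137,32,40],[-103,32,40],[-120,-15,40],[-120,15,40],[-55,0,41],[-42,-22,225],[-42,22,225]],
 cv_([(565,50),(567,276),(208,278),(601,101),(659,101),(659,213),(601,213),(630,132),(630,182),(521,157),(457,55),(457,138)],4,130,165)),
('side',[[135,-68,25],[135,68,25],[-80,68,25],[120,-22,225],[120,22,225],[-42,-22,225],[-42,22,225]],cv_([(33,515),(297,550),(357,233),(95,248),(192,255),(168,8),(255,14)],3.7,235,225))]
rk=[('top',[[-18,33,30],[-18,-33,30],[18,-33,30],[18,33,30]],cv_([(270,95),(125,340),(265,422),(408,175)],10,235,260)),
('side',[[18,-33,30],[18,33,30],[-18,33,30],[-18,-33,30]],cv_([(128,342),(390,500),(490,398),(228,250)],10,360,265))]
E
python3 - <<'E'
from m1 import *
for n in ('top','side'):
    m=cm(n); print(n,'centre',-m['R'].T@m['t'])
for n,o,x0 in (('stage',st,(.5,-.2,1.5)),('station',sn,(.55,.2,1.5)),):
    for sub in (o,o[:1],o[1:]):
        x,r=fit(sub,x0); print(n,np.round(x,4)); print(np.round(r,1).tolist() if sub is o else '')
m=cm('top');s=cm('side')
print(onz(m,rk[0][2],.03)); print(onz(s,rk[1][2],.03))
# tab top z=106
tp=onz(s,cv_([(308,72),(405,130),(362,168),(272,105)],10,360,265),.106);print(tp,tp.mean(0))
E
```

```text
top centre [ 0.40646822 -0.04827078  1.24909981]
side centre [0.42730051 0.84842234 0.95326945]
stage [ 0.5267 -0.2733  1.7419]
[[-0.1, 0.3], [-0.2, 0.3], [0.7, -0.2], [0.6, -0.1], [-1.3, 0.0], [0.1, 0.3], [-0.5, 0.1], [-0.2, -0.1], [0.2, -0.3]]
stage [ 0.5268 -0.2733  1.7423]

stage [ 0.5265 -0.2732  1.7397]

station [0.6148 0.1283 1.5799]
[[-0.4, 0.2], [-0.2, -0.4], [0.2, 1.0], [-0.1, 0.6], [-0.3, 0.3], [0.2, -1.1], [0.3, -0.7], [-0.1, -0.3], [0.1, -0.3], [-0.1, 0.3], [0.3, -0.1], [0.3, 0.5], [-0.9, 1.0], [-0.2, 1.2], [0.7, -0.6], [-0.5, -0.2], [-0.2, 1.1], [0.4, -2.2], [0.6, -1.4]]
station [0.6156 0.1283 1.5687]

station [0.6152 0.128  1.5875]

[[0.46217407 0.07035325 0.03      ]
 [0.40501289 0.10471627 0.03      ]
 [0.38553488 0.07184491 0.03      ]
 [0.4429833  0.03790115 0.03      ]]
[[0.46040104 0.06994932 0.03      ]
 [0.40456017 0.10235861 0.03      ]
 [0.38656686 0.0729866  0.03      ]
 [0.44262021 0.04204597 0.03      ]]
[[0.4302599  0.06023068 0.106     ]
 [0.41042689 0.07245105 0.106     ]
 [0.41787621 0.08359384 0.106     ]
 [0.43642865 0.07003009 0.106     ]] [0.42374791 0.07157641 0.106     ]
```

Run:
```python
from h import *
s=env.get_state(); R=Ro.from_euler('xyz',s['eef_rot']).as_matrix(); m=cm('wrist')
print('cam in tool',R.T@(-m['R'].T@m['t']-s['position'])); print(R.T@m['R'].T)
T=cm('top');S=cm('side')
print('jar b',onz(T,[(371,168)],.08),onz(S,[(290,189)],.08))
print('jar a',onz(T,[(143,267)],.09),onz(S,[(356,398)],.09))
```

```text
cam in tool [ 0.07199057 -0.00030981 -0.17597727]
[[-1.48103292e-04 -9.58634207e-01 -2.84640888e-01]
 [ 9.99998580e-01 -6.19725099e-04  1.56683954e-03]
 [-1.67842508e-03 -2.84640252e-01  9.58632938e-01]]
jar b [[ 0.69017638 -0.18818766  0.08      ]] [[ 0.68319747 -0.18796876  0.08      ]]
jar a [[0.46660612 0.33474854 0.09      ]] [[0.46201333 0.33735579 0.09      ]]
```

```bash
cat > plan.py <<'E'
from h import *
def pose():
    s=env.get_state(); return np.array(s['position']),Ro.from_euler('xyz',s['eef_rot']),s
def leanR(yaw,lean):  # tool x = yaw dir when lean 0; tool z tilts to +x
    return Ro.from_euler('z',yaw)*Ro.from_euler('x',np.pi)*Ro.from_euler('y',lean)
def plan(p1,R1,n=None,dec=3,smax=.040,amax=.12,start=None):
    p,R,s=pose() if start is None else start
    rv=(R.inv()*R1).as_rotvec(); d=np.asarray(p1)-p
    need=max(np.linalg.norm(d)/smax,np.linalg.norm(rv)/amax)
    n=n or int(np.ceil(need))
    print('d',np.round(d,4),'rv',np.round(rv,3),'n',n)
    rows=[];pc=p.copy();Rc=R
    for i in range(1,n+1):
        pt=p+d*i/n; Rt=R*Ro.from_rotvec(rv*i/n)
        a=np.round(Rc.inv().apply(pt-pc),dec); b=np.round((Rc.inv()*Rt).as_rotvec(),dec)
        rows.append(np.r_[a,b].tolist()); pc=pc+Rc.apply(a); Rc=Rc*Ro.from_rotvec(b)
    for i in range(0,n,8): print('['+','.join(str([float('%g'%x) for x in r]).replace(' ','') for r in rows[i:i+8])+']')
    return pc,Rc
E
python3 - <<'E'
from plan import *
plan([.5,-.02,.35],leanR(1.742,0))
E
```

```text
d [ 0.2698 -0.5195  0.1516] rv [ 0.    -0.     0.968] n 16
[[-0.029,-0.022,-0.009,0.0,-0.0,0.06],[-0.03,-0.021,-0.01,0.0,-0.0,0.061],[-0.032,-0.019,-0.009,0.0,-0.0,0.06],[-0.032,-0.017,-0.01,0.0,-0.0,0.061],[-0.033,-0.015,-0.009,0.0,-0.0,0.06],[-0.035,-0.012,-0.01,0.0,-0.0,0.061],[-0.035,-0.011,-0.009,0.0,-0.0,0.06],[-0.035,-0.009,-0.01,0.0,-0.0,0.061]]
[[-0.036,-0.006,-0.009,0.0,-0.0,0.06],[-0.037,-0.004,-0.01,0.0,-0.0,0.061],[-0.036,-0.002,-0.009,0.0,-0.0,0.06],[-0.037,-0.0,-0.01,0.0,-0.0,0.061],[-0.036,0.002,-0.009,0.0,-0.0,0.06],[-0.037,0.005,-0.01,0.0,-0.0,0.061],[-0.036,0.007,-0.009,0.0,-0.0,0.06],[-0.035,0.009,-0.01,0.0,-0.0,0.061]]
```

Emit:
move_arm:
  motion:
    - [[-0.029,-0.022,-0.009,0,0,0.06],[-0.03,-0.021,-0.01,0,0,0.061],[-0.032,-0.019,-0.009,0,0,0.06],[-0.032,-0.017,-0.01,0,0,0.061],[-0.033,-0.015,-0.009,0,0,0.06],[-0.035,-0.012,-0.01,0,0,0.061],[-0.035,-0.011,-0.009,0,0,0.06],[-0.035,-0.009,-0.01,0,0,0.061]]

```text
time_s: 1.62
position: [0.3645, 0.2342, 0.2744]
eef_rot: [-3.141, -0.001, 2.219]
contact_force: [0.9, 0.1, 0.1]
grip_width: 0.0852
```

Emit:
move_arm:
  motion:
    - [[-0.036,-0.006,-0.009,0,0,0.06],[-0.037,-0.004,-0.01,0,0,0.061],[-0.036,-0.002,-0.009,0,0,0.06],[-0.037,0,-0.01,0,0,0.061],[-0.036,0.002,-0.009,0,0,0.06],[-0.037,0.005,-0.01,0,0,0.061],[-0.036,0.007,-0.009,0,0,0.06],[-0.035,0.009,-0.01,0,0,0.061]]

```text
time_s: 2.28
position: [0.499, -0.0424, 0.3566]
eef_rot: [3.137, -0.001, 1.709]
contact_force: [0.3, 0.7, 0.2]
grip_width: 0.0853
```

Run:
```python
from plan import *
p,R,s=pose(); print(s['time_s'],p,s['eef_rot'],s['joint_positions'])
im=env.grab_frame('wrist'); m=cm('wrist'); cv2.imwrite('pics/w1.png',im[:,:,::-1])
print({k:v.tolist() for k,v in m.items()})
```

```text
2.2833 [ 0.4989905  -0.04238974  0.35663699] [ 3.13651625e+00 -5.40079836e-04  1.70902460e+00] [-0.23384591  0.17387301  0.00549222  1.39788282  0.00234863  1.19872884]
{'mtx': [[420.3447691046213, 0.0, 319.43235946981093], [0.0, 420.3447691046213, 233.18103752900564], [0.0, 0.0, 1.0]], 'D': [-0.01507180581005128, 0.0, 0.0, 0.0, 0.0], 'R': [[0.9914644871101456, 0.1300614158404525, 0.009066361397665371], [0.12194784560024462, -0.9497171875220344, 0.2883851360224665], [0.04611825834607258, -0.28481799773682587, -0.9574715736836843]], 't': [-0.49555328006935145, -0.1914551684041934, 0.49476720977112165]}
```

View pics/w1.png

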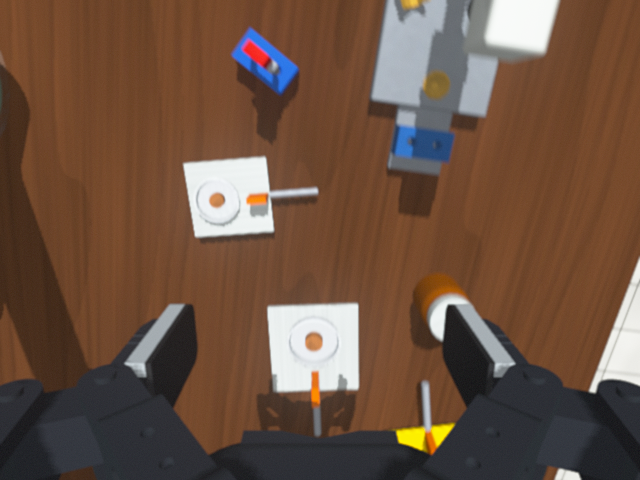

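```bash
cat > wire.py <<'E'
from h import *
def W(p,L):
    L=np.asarray(L,float)/1000; c,s=np.cos(p[2]),np.sin(p[2])
    return np.c_[p[0]+c*L[:,0]-s*L[:,1],p[1]+s*L[:,0]+c*L[:,1],L[:,2]+(p[3] if len(p)>3 else 0)]
def rect(x0,x1,y0,y1,z): return [[x0,y0,z],[x1,y0,z],[x1,y1,z],[x0,y1,z],[x0,y0,z]]
def circ(x,y,r,z): t=np.linspace(0,2*np.pi,25); return np.c_[x+r*np.cos(t),y+r*np.sin(t),0*t+z].tolist()
STAGE=[rect(-75,55,-60,60,28),rect(-73,-43,-5,5,66),[[-75,0,25],[-152,0,25]],circ(8,0,36,42)]
STAT=[rect(-80,135,-68,68,25),rect(-137,-103,-32,32,40),rect(-155,-80,-32,32,14),circ(-120,-15,4.75,40),circ(-120,15,4.75,40),circ(-55,0,8,41),rect(-42,120,-22,22,175),rect(-42,120,-22,22,225),circ(35,-45,14,31),circ(108,0,11,260)]
RACK=[rect(-18,18,-33,33,30),rect(-6,6,-12,12,106),rect(-6,6,-18.5,18.5,70)]
def draw(im,m,p,lines,s=1,col=(0,255,255)):
    for l in lines:
        q=proj(m,W(p,l))*s
        cv2.polylines(im,[np.round((q)*8).astype(np.int32)],False,col,1,cv2.LINE_AA,3)
P={'stage':(.5267,-.2733,1.7419),'station':(.6150,.1283,1.578),'rack':(.4238,.0712,1.03)}
def over(im,m,P,x,y,w,h,s,fn):
    c=cv2.resize(im,None,fx=s,fy=s,interpolation=cv2.INTER_CUBIC)[:,:,::-1].copy()
    draw(c,m,P['stage'],STAGE,s);draw(c,m,P['station'],STAT,s);draw(c,m,P['rack'],RACK,s,(0,255,0))
    cv2.imwrite(fn,c[y*s:(y+h)*s,x*s:(x+w)*s])
E
python3 - <<'E'
from wire import *
im=cv2.imread('pics/w1.png')[:,:,::-1].copy(); m=cm('wrist')
over(im,m,P,220,0,320,220,2,'pics/o1.png'); over(im,m,P,240,260,150,180,3,'pics/o2.png')
T=cv2.imread('pics/top0.png')[:,:,::-1].copy(); over(T,cm('top'),P,150,160,170,150,4,'pics/o3.png')
E
```

```text
(no output)
```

View pics/o1.png

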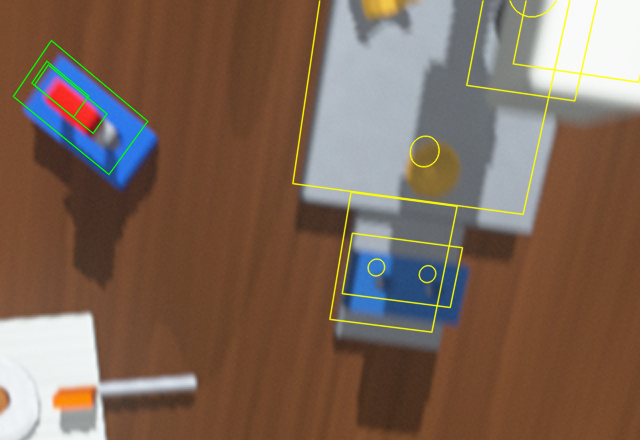

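View pics/o2.png

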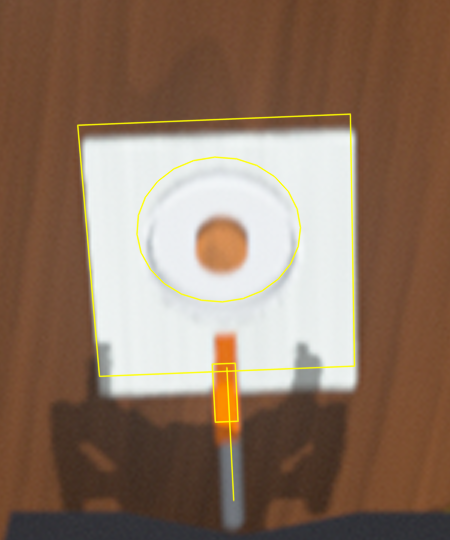

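View pics/o3.png

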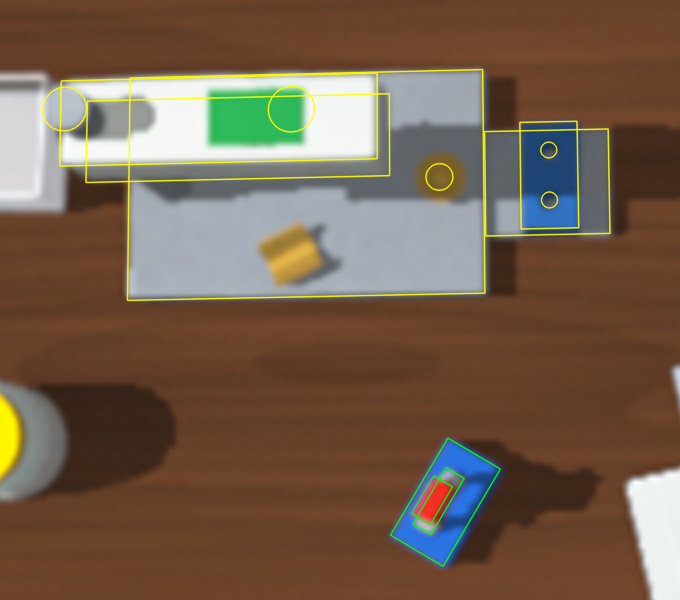

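Run:
```python
from plan import *
from wire import *
p,R,s=pose(); print(s['time_s'],p,s['eef_rot'],s['joint_vel'].round(3))
m=cm('wrist');im=env.grab_frame('wrist'); cv2.imwrite('pics/w2.png',im[:,:,::-1]); m2=cm('wrist'); print(m['t']-m2['t'])
import pickle; pickle.dump(m,open('w2.pkl','wb'))
over(im,m,P,220,0,320,220,2,'pics/o4.png'); over(im,m,P,240,260,150,180,3,'pics/o5.png')
```

```text
2.3333 [ 0.50256175 -0.04855998  0.35785733] [3.13351118 0.00541031 1.70127436] [ 0.075 -0.041 -0.104 -0.031  0.042 -0.002]
[-0.00173716 -0.0026983  -0.00071527]
```

View pics/o4.png

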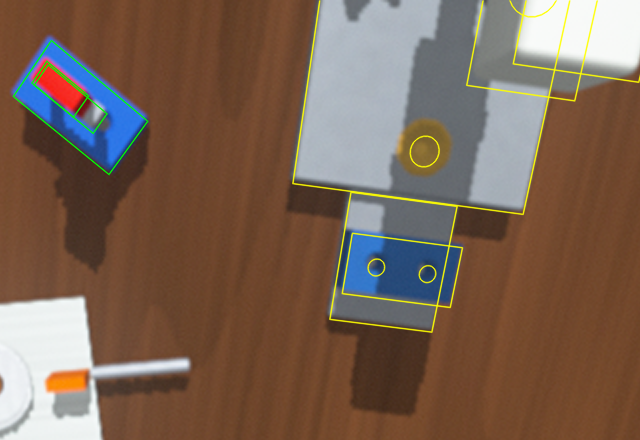

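View pics/o5.png

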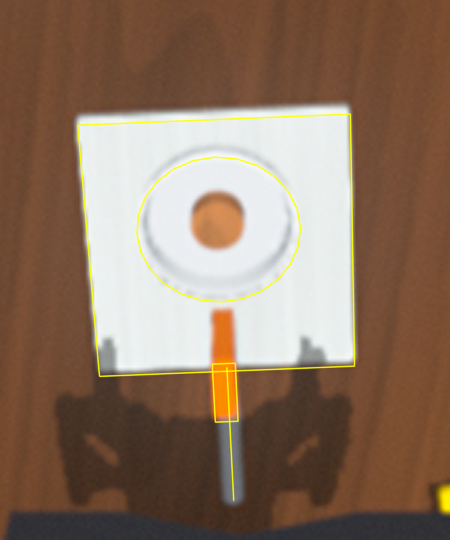

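```bash
cat > tgt.py <<'E'
from plan import *
def grasp(P,yaw,lean,back=0.,loc=(-.062,0,.055),zoff=0.):
    c,s=np.cos(P[2]),np.sin(P[2]); R=leanR(yaw,lean); z=R.apply([0,0,1])
    f=np.array([P[0]+c*loc[0]-s*loc[1],P[1]+s*loc[0]+c*loc[1],loc[2]+zoff])
    return f+z*(.019-back),R
E
python3 - <<'E'
from tgt import *
P=(.527,-.2725,1.742)
t,R=grasp(P,1.742,.65,.10); print(t, grasp(P,1.742,.65)[0]); plan(t,R)
E
```

```text
[ 0.54591433 -0.38189703  0.11948279] [ 0.53560386 -0.32226315  0.03987441]
d [ 0.0447 -0.3367 -0.2374] rv [ 0.019  0.652 -0.033] n 11
[[-0.031,-0.0,0.022,0.002,0.059,-0.003],[-0.032,-0.001,0.019,0.001,0.06,-0.003],[-0.033,0.0,0.018,0.002,0.059,-0.003],[-0.034,-0.0,0.016,0.002,0.059,-0.003],[-0.035,-0.001,0.014,0.002,0.059,-0.003],[-0.036,-0.0,0.012,0.001,0.06,-0.003],[-0.037,-0.001,0.009,0.002,0.059,-0.003],[-0.036,-0.001,0.007,0.002,0.059,-0.003]]
[[-0.038,-0.001,0.006,0.001,0.059,-0.003],[-0.037,-0.001,0.003,0.002,0.06,-0.003],[-0.038,-0.001,0.0,0.002,0.059,-0.003]]
```

Emit:
move_arm:
  motion:
    - [[-0.031,0,0.022,0.002,0.059,-0.003],[-0.032,-0.001,0.019,0.001,0.06,-0.003],[-0.033,0,0.018,0.002,0.059,-0.003],[-0.034,0,0.016,0.002,0.059,-0.003],[-0.035,-0.001,0.014,0.002,0.059,-0.003],[-0.036,0,0.012,0.001,0.06,-0.003],[-0.037,-0.001,0.009,0.002,0.059,-0.003],[-0.036,-0.001,0.007,0.002,0.059,-0.003]]

```text
time_s: 3.05
position: [0.5459, -0.2838, 0.1882]
eef_rot: [3.111, -0.484, 1.772]
contact_force: [1.4, -1.7, 0.4]
grip_width: 0.0851
```

Emit:
move_arm:
  motion:
    - [[-0.038,-0.001,0.006,0.001,0.059,-0.003],[-0.037,-0.001,0.003,0.002,0.06,-0.003],[-0.038,-0.001,0,0.002,0.059,-0.003],[0,0,0,0,0,0]]

```text
time_s: 3.38
position: [0.5584, -0.3638, 0.1185]
eef_rot: [3.118, -0.644, 1.776]
contact_force: [-0.3, 0.5, -4.6]
grip_width: 0.0853
```

Run:
```python
from tgt import *
from wire import *
m=cm('wrist');im=env.grab_frame('wrist'); cv2.imwrite('pics/w3.png',im[:,:,::-1])
P=(.527,-.2725,1.742)
t,R=grasp(P,1.742,.65,.10);p,_,s=pose();print(p,s['time_s'],s['joint_positions'])
im=im[:,:,::-1].copy();draw(im,m,P,STAGE);cv2.imwrite('pics/o6.png',im)
plan(t,R)
```

```text
[ 0.55820558 -0.36225434  0.12065153] 3.4333 [-0.84956326  1.16437564  0.94920813  1.92368502  0.32174033  0.42814491]
d [-0.0123 -0.0196 -0.0012] rv [0.003 0.006 0.028] n 1
[[-0.014,-0.016,-0.009,0.003,0.006,0.028]]
```

View pics/o6.png

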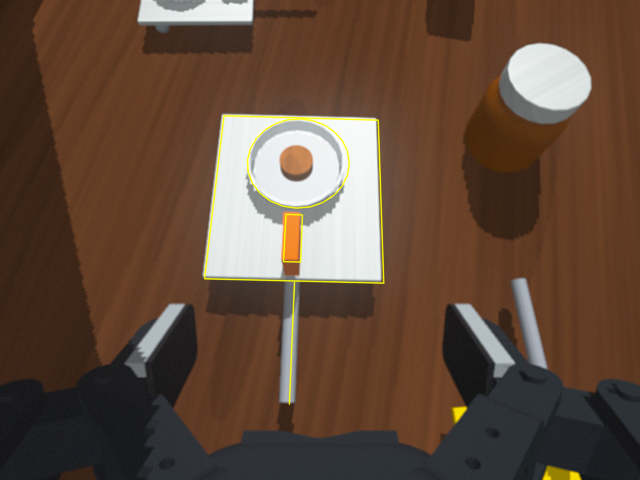

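Run:
```python
from tgt import *
P=(.527,-.2725,1.742)
t,R=grasp(P,1.742,.65,.04);plan(t,R,3)
```

```text
d [-0.0185  0.0161 -0.0489] rv [0.003 0.006 0.028] n 3
[[-0.005,-0.005,0.017,0.001,0.002,0.009],[-0.004,-0.006,0.017,0.001,0.002,0.01],[-0.005,-0.005,0.017,0.001,0.002,0.009]]
```

Emit:
move_arm:
  motion:
    - [[-0.005,-0.005,0.017,0.001,0.002,0.009],[-0.004,-0.006,0.017,0.001,0.002,0.01],[-0.005,-0.005,0.017,0.001,0.002,0.009],[0,0,0,0,0,0]]

```text
time_s: 3.77
position: [0.5406, -0.3408, 0.0721]
eef_rot: [3.14, -0.647, 1.746]
contact_force: [-0.1, -0.7, -0.4]
grip_width: 0.0851
```

Run:
```python
from tgt import *
P=(.527,-.2725,1.742)
p,_,s=pose();print(p,s['time_s'],s['joint_positions'],s['joint_vel'].round(3))
t,R=grasp(P,1.742,.65,.0);plan(t,R,4)
```

```text
[ 0.54057862 -0.34083062  0.07212641] 3.7667 [-0.84775608  1.09882811  0.68344622  1.72783723  0.32111603  0.45288337] [ 0.024 -0.085  0.015  0.045  0.02  -0.001]
d [-0.005   0.0186 -0.0323] rv [-0.001  0.003  0.003] n 4
[[-0.001,-0.0,0.009,-0.0,0.001,0.001],[-0.001,-0.001,0.01,-0.0,0.0,0.001],[-0.001,-0.0,0.009,-0.001,0.001,0.001],[-0.001,-0.001,0.009,0.0,0.001,0.0]]
```

Emit:
move_arm:
  motion:
    - [[-0.001,0,0.009,0,0.001,0.001],[-0.001,-0.001,0.01,0,0,0.001],[-0.001,0,0.009,-0.001,0.001,0.001],[-0.001,-0.001,0.009,0,0.001,0],[0,0,0,0,0,0]]

```text
time_s: 4.18
position: [0.5399, -0.3163, 0.0569]
eef_rot: [3.128, -0.637, 1.759]
contact_force: [0.4, -0.5, -0.7]
grip_width: 0.0857
```

Run:
```python
from tgt import *
P=(.527,-.2725,1.742)
p,_,s=pose();print(p,s['time_s'],s['joint_positions'])
t,R=grasp(P,1.742,.65,.0);plan(t,R,1,4)
m=cm('wrist');im=env.grab_frame('wrist'); cv2.imwrite('pics/w4.png',im[:,:,::-1])
```

```text
[ 0.53988334 -0.31632427  0.05687435] 4.1833 [-0.82702374  1.04988814  0.54630683  1.62195987  0.33156108  0.46492867]
d [-0.0043 -0.0059 -0.017 ] rv [0.004 0.013 0.014] n 1
[[-0.0142,-0.0055,0.0106,0.0037,0.0128,0.0137]]
```

View pics/w4.png

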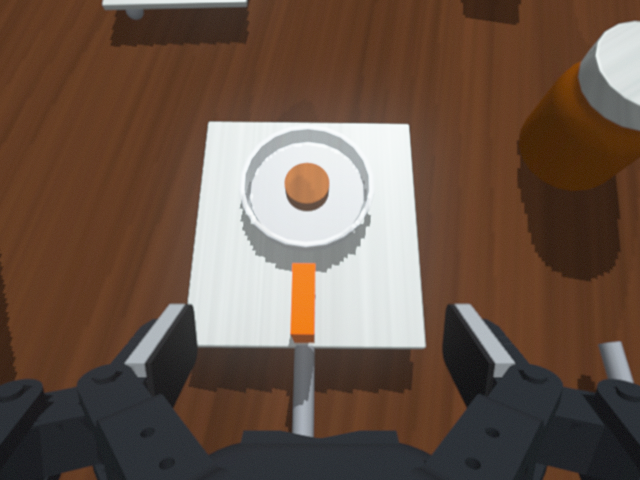

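Emit:
move_arm:
  motion:
    - [[-0.007,-0.003,0.005,0.002,0.006,0.007],[-0.007,-0.003,0.005,0.002,0.006,0.007],[0,0,0,0,0,0],[0,0,0,0,0,0]]

```text
time_s: 4.57
position: [0.5383, -0.3247, 0.0474]
eef_rot: [3.135, -0.64, 1.748]
contact_force: [-1.2, -0.7, 0.8]
grip_width: 0.0854
```

```bash
cat > chk.py <<'E'
from tgt import *
import sys
P=(.527,-.2725,1.742)
p,_,s=pose();print(p,s['time_s'],s['joint_positions'].round(3),s['contact_force'].round(2),s['grip_width'])
t,R=grasp(P,1.742,.65,.0);plan(t,R,1,4)
E
python3 chk.py
```

```text
[ 0.53833394 -0.32469024  0.0474409 ] 4.5667 [-0.836  1.073  0.569  1.628  0.328  0.465] [-1.22 -0.72  0.75] 0.08535463067081943
d [-0.0027  0.0024 -0.0076] rv [0.003 0.01  0.004] n 1
[[-0.0022,-0.0023,0.0078,0.0035,0.0096,0.0045]]
```

Emit:
move_arm:
  motion:
    - [[-0.002,-0.002,0.008,0.003,0.01,0.004],[-0.001,-0.001,0.003,0.001,0.002,0]]

```text
time_s: 4.73
position: [0.5348, -0.3219, 0.0366]
eef_rot: [3.141, -0.652, 1.742]
contact_force: [-0.6, 0.5, -0.4]
grip_width: 0.0854
```

```bash
python3 chk.py
```

```text
[ 0.53478694 -0.32191759  0.03656377] 4.7333 [-0.838  1.085  0.559  1.618  0.329  0.464] [-0.63  0.46 -0.41] 0.0854256475759368
d [ 0.0008 -0.0003  0.0033] rv [ 0.    -0.002 -0.   ] n 1
[[0.0016,0.0007,-0.0029,0.0004,-0.002,-0.0001]]
```

Emit:
move_arm:
  motion:
    - [[0.002,0.001,-0.003,0,-0.002,0],[0,0,0,0,0,0],[0,0,0,0,0,0]]
  grip: 0.03

```text
time_s: 4.98
position: [0.5347, -0.3213, 0.0383]
eef_rot: [-3.139, -0.653, 1.739]
contact_force: [-0.3, -0.2, 0.6]
grip_width: 0.0516
```

```bash
python3 chk.py
```

```text
[ 0.53469245 -0.32129545  0.03826411] 4.9833 [-0.838  1.085  0.562  1.623  0.329  0.465] [-0.32 -0.16  0.61] 0.05162256970441382
d [ 0.0009 -0.001   0.0016] rv [-0.001 -0.003 -0.002] n 1
[[0.0001,0.0007,-0.002,-0.001,-0.0035,-0.002]]
```

Emit:
move_arm:
  motion:
    - [[0,0.001,-0.002,0,-0.003,0],[0,0,0,0,0,0],[0,0,0,0,0,0],[0,0,0,0,0,0]]
  grip: 0.0

```text
time_s: 5.32
position: [0.5362, -0.3226, 0.0404]
eef_rot: [-3.14, -0.649, 1.74]
contact_force: [-0.4, 0.1, 0.3]
grip_width: 0.0008
```

```bash
python3 chk.py;python3 - <<'E'
from wire import *
m=cm('wrist');im=env.grab_frame('wrist');
P=(.527,-.2725,1.742)
im=im[:,:,::-1].copy();draw(im,m,P,STAGE);cv2.imwrite('pics/o7.png',im)
E
```

```text
[ 0.53623647 -0.32260345  0.04044252] 5.3167 [-0.837  1.084  0.568  1.626  0.328  0.467] [-0.43  0.08  0.28] 0.0007934834969265343
d [-0.0006  0.0003 -0.0006] rv [-0.001  0.001 -0.002] n 1
[[0.0,-0.0006,0.0007,-0.0008,0.0005,-0.0016]]
```

View pics/o7.png

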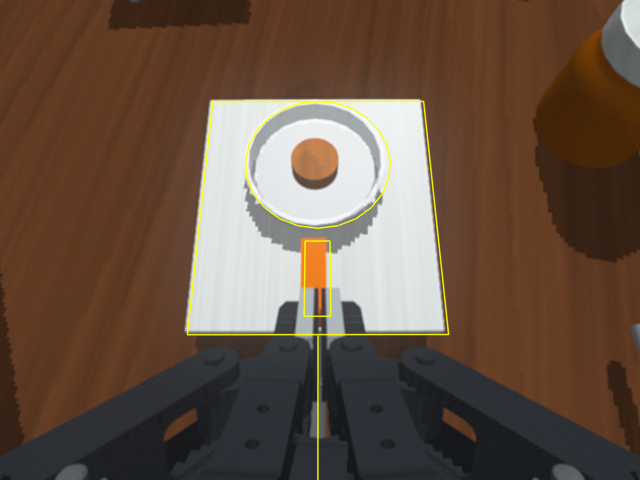

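Run:
```python
from wire import *
from plan import *
m=cm('wrist');im=env.grab_frame('wrist'); p,R,s=pose(); print(s['grip_width'],s['time_s'])
print(proj(m,[p,p-R.apply([0,0,.019]),p+R.apply([0.011,0,0]),p-R.apply([0.011,0,0])]))
crop(im,240,220,160,120,5,'pics/c7.png')
im=env.grab_frame('side'); cv2.imwrite('pics/s1.png',im[:,:,::-1]); crop(im,300,110,130,100,6,'pics/c8.png')
```

```text
9.917746134350856e-05 5.4167
[[318.58900338 276.19059394]
 [318.54442267 293.96619551]
 [318.58804337 253.1294003 ]
 [318.59000495 298.49432947]]
```

View pics/c7.png

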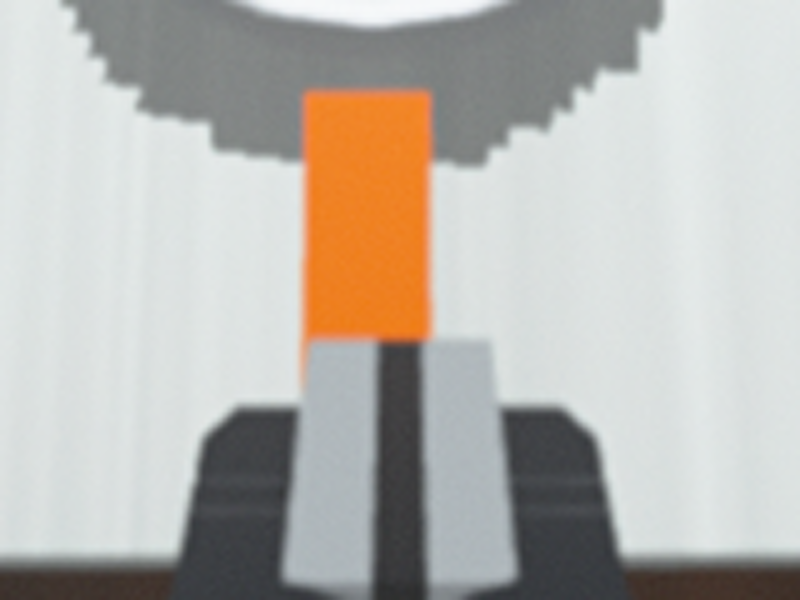

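View pics/c8.png

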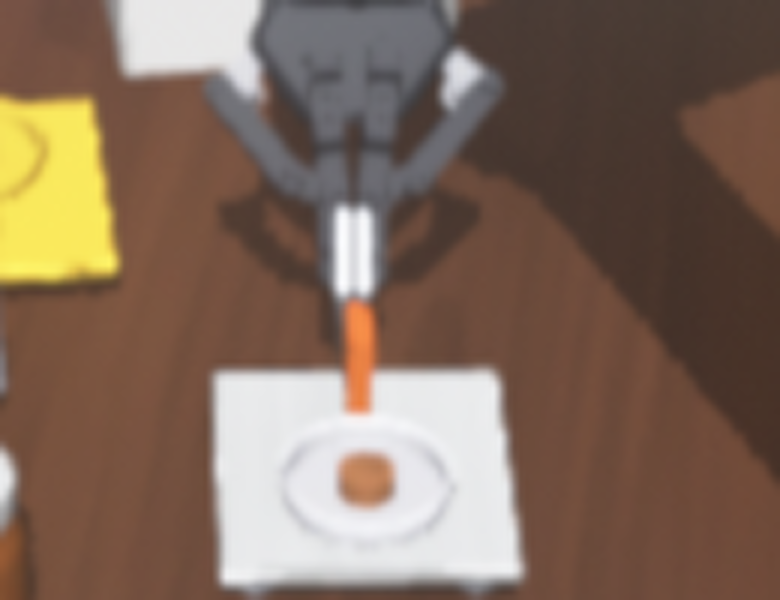

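Run:
```python
from wire import *
from plan import *
S=cm('side');p,R,s=pose()
print('tcp',proj(S,[p,p-R.apply([0,0,.019]),p-R.apply([0,0,.04])]))
P=(.527,-.2725,1.742)
print('fin',proj(S,W(P,[[-73,0,66],[-43,0,66],[-43,0,28],[-73,0,28]])))
t=cm('top');im=env.grab_frame('top'); crop(im,370,190,130,100,6,'pics/c9.png')
print('tcp',(proj(t,[p,p-R.apply([0,0,.019]),p-R.apply([0,0,.04])])-[370,190])*6)
print('fin',(proj(t,W(P,[[-73,0,66],[-43,0,66],[-43,0,28],[-73,0,28]]))-[370,190])*6)
```

```text
tcp [[359.02585945 173.52769331]
 [359.01422767 165.91297835]
 [359.00041441 157.47398592]]
fin [[359.19033992 159.93700626]
 [359.79827264 167.2245312 ]
 [359.22620267 179.31722631]
 [358.63829532 171.97909909]]
tcp [[344.34061901 271.13540756]
 [381.37263007 261.46241361]
 [423.2813782  250.50643996]]
fin [[414.74594424 254.81683085]
 [339.77130892 268.96007821]
 [318.90260806 279.49873433]
 [391.67584592 265.76526073]]
```

View pics/c9.png

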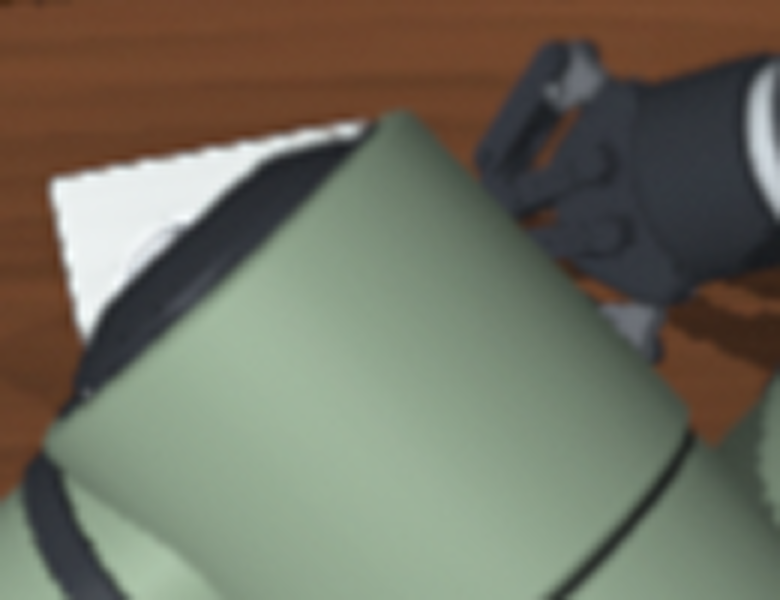

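Run:
```python
from wire import *
from plan import *
S=cm('side');w=cm('wrist');p,R,s=pose()
c1,d1=ray(S,[(359,160)]);c2,d2=ray(w,[(319.5,288)])
A=np.c_[d1[0],-d2[0]];x=np.linalg.lstsq(A,c2-c1,rcond=None)[0]
a=c1+d1[0]*x[0];b=c2+d2[0]*x[1];print(a,b,'tool',R.inv().apply(a-p),R.inv().apply(b-p))
# tool-frame points projecting in wrist: x=+-11,  z=-k
for k in range(0,60,10): print(k,proj(w,[p+R.apply([.011,0,-k/1000]),p+R.apply([-.011,0,-k/1000])]).round(0).tolist(), proj(S,[p+R.apply([0.011,0,-k/1000]),p+R.apply([-0.011,0,-k/1000])]).round(0).tolist())
```

```text
[ 0.53903946 -0.33523125  0.0725948 ] [ 0.53880455 -0.33525619  0.07259851] tool [ 0.00913799  0.00056118 -0.03361998] [ 0.00915213  0.00032544 -0.03361341]
0 [[319.0, 253.0], [319.0, 299.0]] [[359.0, 174.0], [359.0, 173.0]]
10 [[319.0, 261.0], [319.0, 309.0]] [[359.0, 170.0], [359.0, 170.0]]
20 [[319.0, 270.0], [319.0, 320.0]] [[359.0, 166.0], [359.0, 166.0]]
30 [[319.0, 280.0], [319.0, 332.0]] [[359.0, 161.0], [359.0, 162.0]]
40 [[319.0, 291.0], [319.0, 346.0]] [[359.0, 157.0], [359.0, 158.0]]
50 [[319.0, 303.0], [319.0, 361.0]] [[359.0, 153.0], [359.0, 154.0]]
```

View pics/s1.png

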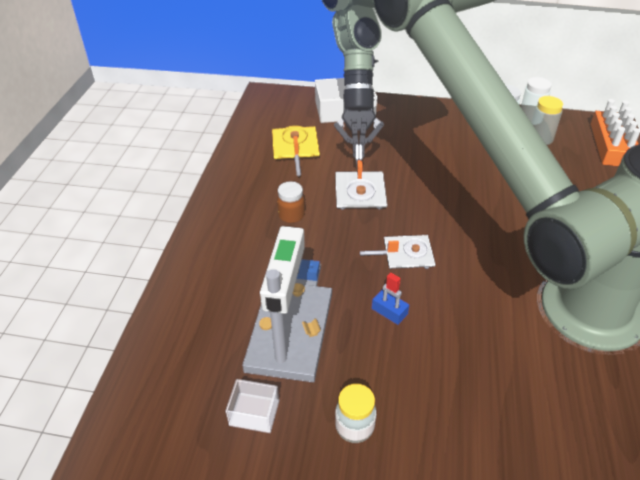

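```bash
sed -i 's/(.019-back)/(.053-back)/' tgt.py
python3 - <<'E'
from tgt import *
P=(.527,-.2725,1.742)
p,_,s=pose()
t,R=grasp(P,1.742,.65,.0);plan(t,R,4)
E
```

```text
d [-0.0041  0.0205 -0.0275] rv [-0.001  0.    -0.002] n 4
[[-0.0,-0.0,0.009,-0.0,0.0,-0.0],[-0.0,-0.0,0.008,-0.0,0.0,-0.001],[-0.0,-0.0,0.009,-0.001,0.0,-0.0],[-0.0,-0.001,0.009,0.0,0.0,-0.001]]
```

Emit:
move_arm:
  motion:
    - [[0,0,-0.003,0,0,0],[0,0,0,0,0,0],[0,0,0,0,0,0],[0,0,0,0,0,0]]
  grip: 0.06

```text
time_s: 5.85
position: [0.5366, -0.3244, 0.043]
eef_rot: [-3.14, -0.65, 1.74]
contact_force: [0.7, 1.3, -0.3]
grip_width: 0.0484
```

Run:
```python
from tgt import *
P=(.527,-.2725,1.742)
p,_,s=pose();print(s['grip_width'],s['joint_positions'].round(3))
t,R=grasp(P,1.742,.65,.0);plan(t,R,5)
```

```text
0.04839585536956728 [-0.838  1.086  0.578  1.635  0.327  0.466]
d [-0.0045  0.0225 -0.0302] rv [-0.001  0.    -0.002] n 5
[[-0.0,-0.0,0.008,-0.0,0.0,-0.0],[-0.0,-0.0,0.007,-0.0,0.0,-0.001],[-0.0,-0.0,0.008,-0.0,0.0,-0.0],[-0.0,-0.0,0.007,-0.001,0.0,-0.0],[-0.0,-0.001,0.008,0.0,0.0,-0.001]]
```

Emit:
move_arm:
  motion:
    - [[0,0,0.008,0,0,0],[0,0,0.007,0,0,0]]

```text
time_s: 6.02
position: [0.5356, -0.3167, 0.0316]
eef_rot: [-3.141, -0.648, 1.74]
contact_force: [0.6, -0.1, -0.4]
grip_width: 0.0601
```

Run:
```python
from tgt import *
P=(.527,-.2725,1.742)
p,_,s=pose();print(p,s['grip_width'],s['contact_force'])
t,R=grasp(P,1.742,.65,.0);plan(t,R,2,4)
im=env.grab_frame('wrist'); crop(im,200,200,240,180,3,'pics/c10.png')
im=env.grab_frame('side'); crop(im,300,110,130,100,6,'pics/c11.png')
```

```text
[ 0.53555798 -0.31671059  0.03156378] 0.06008580961816634 [ 0.62842524 -0.08195406 -0.36190791]
d [-0.0035  0.0147 -0.0188] rv [ 0.001  0.002 -0.002] n 2
[[0.0004,-0.0005,0.012,0.0005,0.0012,-0.0008],[0.0003,-0.0004,0.0121,0.0006,0.0013,-0.0008]]
```

View pics/c10.png

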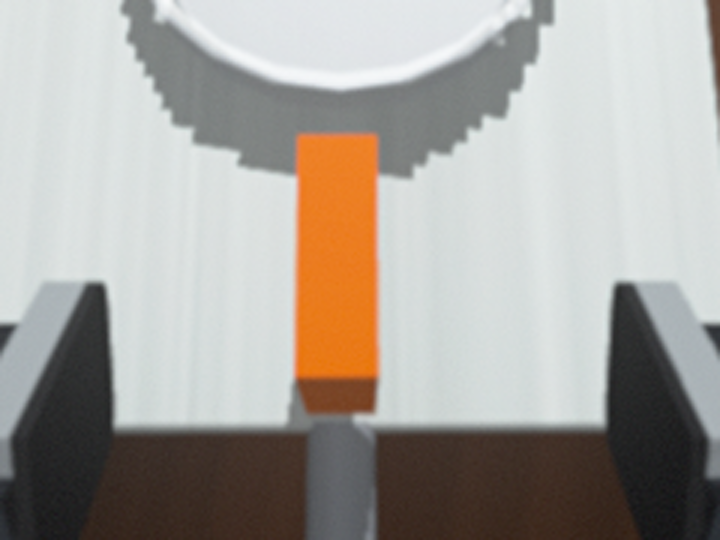

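View pics/c11.png

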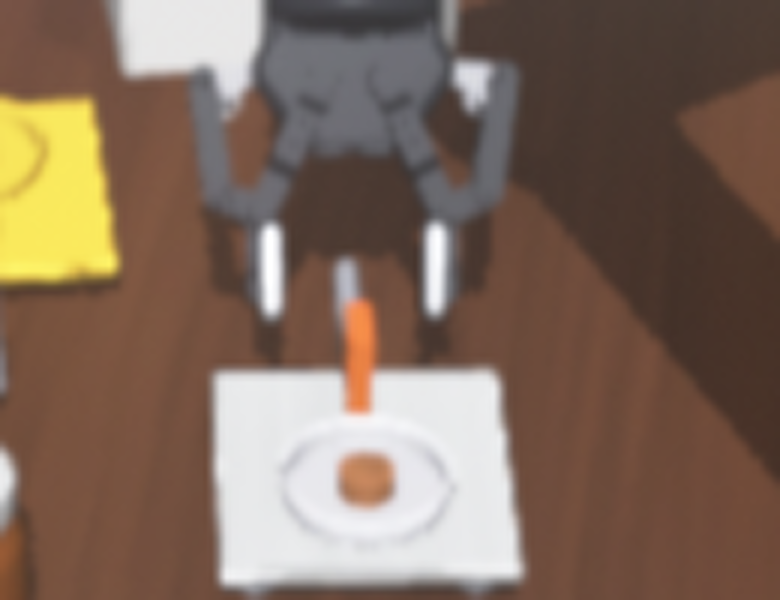

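Emit:
move_arm:
  motion:
    - [[0,-0.001,0.008,0,0.001,0],[0,-0.001,0.008,0,0.001,0],[0,-0.001,0.006,0,0.001,0]]

```text
time_s: 6.37
position: [0.5303, -0.3036, 0.0139]
eef_rot: [-3.142, -0.651, 1.74]
contact_force: [0.3, -0.1, 0.1]
grip_width: 0.0596
```

Run:
```python
from tgt import *
P=(.527,-.2725,1.742)
p,_,s=pose();print(p,s['grip_width'],s['contact_force'])
t,R=grasp(P,1.742,.65,.0);plan(t,R,1,4)
im=env.grab_frame('wrist'); crop(im,200,200,240,180,3,'pics/c12.png')
im=env.grab_frame('side'); crop(im,300,110,130,100,6,'pics/c13.png')
```

```text
[ 0.53028762 -0.30355611  0.0139318 ] 0.05958266304422349 [ 0.25360712 -0.08165861  0.06005426]
d [ 0.0018  0.0016 -0.0011] rv [ 0.001 -0.001 -0.001] n 1
[[0.0003,0.002,0.0016,0.0009,-0.0006,-0.0013]]
```

View pics/c12.png

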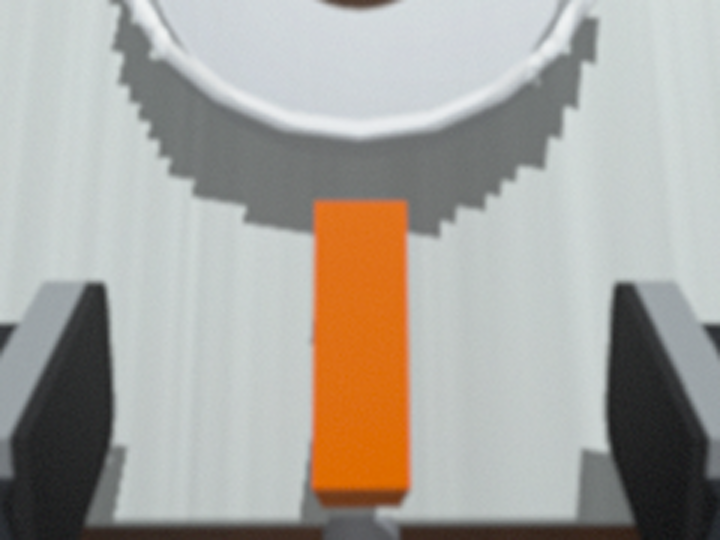

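View pics/c13.png

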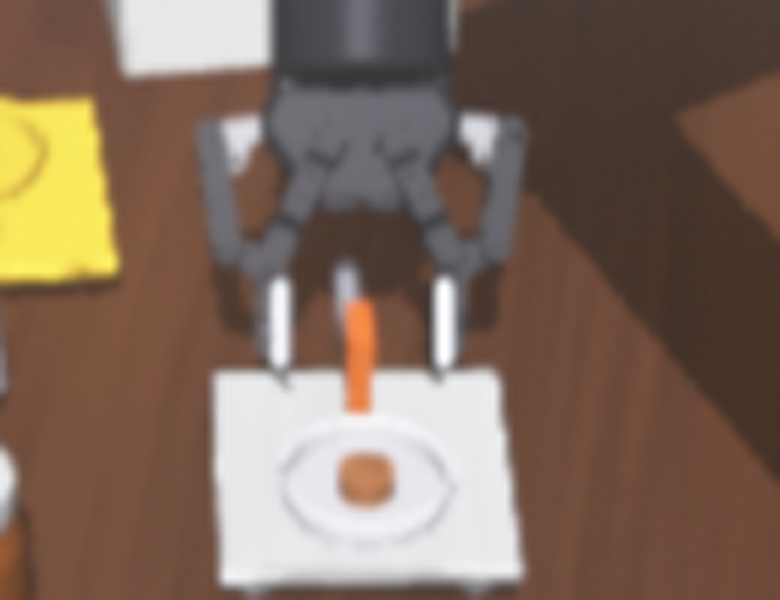

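Emit:
move_arm:
  motion:
    - [[0,0,0.001,0,0,0],[0,0,0,0,0,0],[0,0,0,0,0,0],[0,0,0,0,0,0],[0,0,0,0,0,0],[0,0,0,0,0,0]]
  grip: 0.0

```text
time_s: 6.97
position: [0.5301, -0.303, 0.0135]
eef_rot: [-3.141, -0.651, 1.74]
contact_force: [-0.2, 0.9, -0.9]
grip_width: 0.0092
```

Run:
```python
from tgt import *
from wire import *
p,R,s=pose();print(p,s['eef_rot'],s['grip_width'],s['contact_force'],s['joint_positions'].round(3))
m=cm('wrist');im=env.grab_frame('wrist');c=im[:,:,::-1].copy();draw(c,m,(.527,-.2725,1.742),STAGE);cv2.imwrite('pics/o8.png',c)
```

```text
[ 0.53007088 -0.30296384  0.01349966] [-3.14101902 -0.65139986  1.74008565] 0.009243174367091826 [-0.19290768  0.86762554 -0.87519815] [-0.826  1.068  0.46   1.532  0.336  0.476]
```

View pics/o8.png

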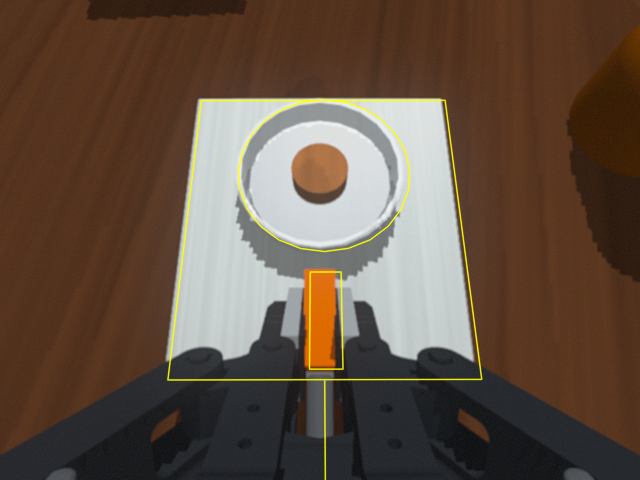

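Run:
```python
from h import *
im=cv2.imread('pics/o8.png')[:,:,::-1]
crop(im,150,260,340,140,2.3,'pics/c14.png')
```

```text
(no output)
```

View pics/c14.png

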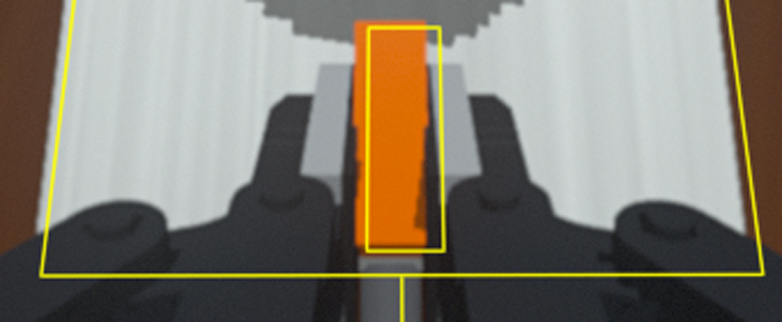

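```bash
cat > st.py <<'E'
from tgt import *
# stage frame in tool
def mk(p,R): T=np.eye(4);T[:3,:3]=R.as_matrix();T[:3,3]=p;return T
p0=np.array([0.53007,-0.30296,0.0135]);R0=Ro.from_euler('xyz',[-3.14102,-.6514,1.74009])
TS=np.linalg.inv(mk(p0,R0))@mk([.5258,-.272,0],Ro.from_euler('z',1.740))
SN=[.6150,.1283,1.578]
def cur():
    p,R,s=pose(); return mk(p,R)@TS
def rep():
    T=cur(); p,R,s=pose(); rp=Ro.from_matrix(T[:3,:3]).as_euler('xyz')
    L=np.linalg.inv(mk([SN[0],SN[1],0],Ro.from_euler('z',SN[2])))@T
    print('t',s['time_s'],'stage world',T[:3,3].round(4),'rpy',rp.round(4),'in station mm',(L[:3,3]*1000).round(1),'F',s['contact_force'].round(1),'w',round(s['grip_width'],4)); print('q',s['joint_positions'].round(2))
def togo(x,y,z,yaw,n=None,dec=3,start=None):
    G=mk([x,y,z],Ro.from_euler('z',yaw))@np.linalg.inv(TS)
    return plan(G[:3,3],Ro.from_matrix(G[:3,:3]),n,dec,start=start)
def stl(x,y,z): # station-local mm -> world
    c,s=np.cos(SN[2]),np.sin(SN[2]); return SN[0]+(c*x-s*y)/1000,SN[1]+(s*x+c*y)/1000,z/1000
E
python3 - <<'E'
from st import *
rep(); togo(.526,-.272,.08,1.740,4)
E
```

```text
t 7.0167 stage world [ 0.5258 -0.272  -0.    ] rpy [0.   0.   1.74] in station mm [-399.7   92.1   -0. ] F [ 0.5  0.3 -0.6] w 0.009
q [-0.83  1.07  0.46  1.53  0.34  0.48]
d [0.0002 0.     0.08  ] rv [-0.  0.  0.] n 4
[[0.012,0.0,-0.016,-0.0,0.0,0.0],[0.012,0.0,-0.016,-0.0,0.0,0.0],[0.012,0.0,-0.016,-0.0,0.0,0.0],[0.013,0.0,-0.016,-0.0,0.0,0.0]]
```

Emit:
move_arm:
  motion:
    - [[0.006,0,-0.008,0,0,0],[0.012,0,-0.016,0,0,0],[0.012,0,-0.016,0,0,0],[0.012,0,-0.016,0,0,0],[0.006,0,-0.008,0,0,0]]

```text
time_s: 7.43
position: [0.5282, -0.3028, 0.0936]
eef_rot: [-3.134, -0.655, 1.737]
contact_force: [0.2, -0.5, -2.7]
grip_width: 0.0091
```

Run:
```python
from st import *
from wire import *
rep()
im=env.grab_frame('wrist');cv2.imwrite('pics/w5.png',im[:,:,::-1])
im=env.grab_frame('side'); crop(im,280,80,150,130,5,'pics/c15.png')
rep()
p,R,s=pose()
x,y,z=stl(-200,0,80)
e=togo(.56,-.17,.08,1.66); e=togo(x,y,z,SN[2],start=(e[0],e[1],0))
```

```text
t 7.4333 stage world [ 0.5238 -0.2719  0.0802] rpy [ 0.0052 -0.0037  1.7412] in station mm [-399.5   94.1   80.2] F [ 0.2 -0.5 -2.7] w 0.0091
q [-0.83  1.    0.52  1.67  0.33  0.48]
t 7.5333 stage world [ 0.5243 -0.2723  0.0797] rpy [ 0.0042 -0.0021  1.7413] in station mm [-400.    93.6   79.7] F [-0.3 -0.6 -2.1] w 0.009
q [-0.83  1.    0.52  1.67  0.33  0.48]
d [0.0332 0.1021 0.0004] rv [-0.053 -0.002  0.062] n 3
[[0.025,0.017,0.019,-0.018,-0.001,0.021],[0.026,0.015,0.019,-0.017,-0.0,0.02],[0.026,0.015,0.02,-0.018,-0.001,0.021]]
d [ 0.0543  0.0982 -0.0002] rv [-0.049  0.     0.065] n 3
[[0.025,0.021,0.019,-0.016,0.0,0.022],[0.025,0.02,0.019,-0.017,0.0,0.022],[0.025,0.019,0.019,-0.016,0.0,0.021]]
```

View pics/w5.png

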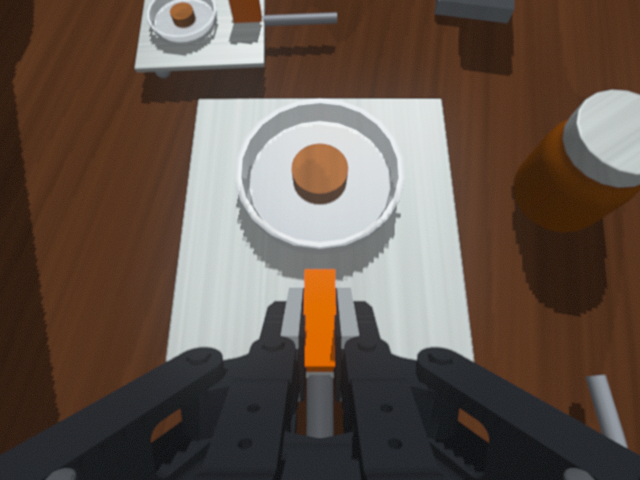

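View pics/c15.png

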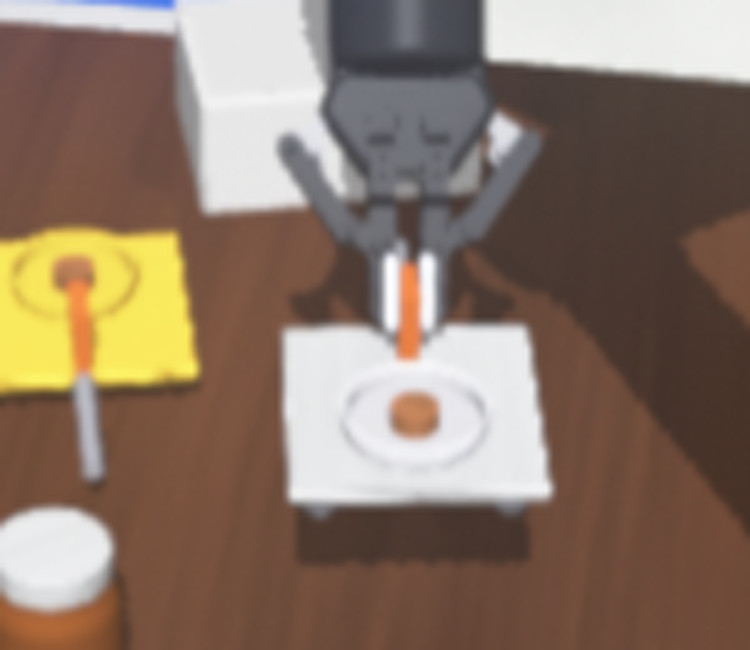

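Emit:
move_arm:
  motion:
    - [[0.02,0.013,0.015,-0.014,0,0.016],[0.022,0.013,0.016,-0.014,0,0.016],[0.022,0.013,0.016,-0.014,0,0.016],[0.022,0.015,0.016,-0.014,0,0.016],[0.022,0.017,0.016,-0.015,0,0.02],[0.022,0.017,0.016,-0.015,0,0.02],[0.01,0.008,0.008,-0.008,0,0.01]]

```text
time_s: 8.12
position: [0.6037, -0.1188, 0.0865]
eef_rot: [-3.133, -0.653, 1.574]
contact_force: [-0.7, -0.4, -2.4]
grip_width: 0.009
```

Run:
```python
from st import *
rep()
x,y,z=stl(-190,0,75)
togo(x,y,z,SN[2])
```

```text
t 8.1167 stage world [ 0.6044 -0.0876  0.0731] rpy [ 0.0066 -0.0016  1.5789] in station mm [-215.8   12.2   73.1] F [-0.7 -0.4 -2.4] w 0.009
q [-0.6   0.82  0.15  1.32  0.52  0.86]
d [0.0119 0.0259 0.002 ] rv [-0.006 -0.002 -0.003] n 1
[[0.022,0.012,0.014,-0.006,-0.002,-0.003]]
```

Emit:
move_arm:
  motion:
    - [[0.012,0.006,0.007,-0.003,-0.001,-0.002],[0.01,0.006,0.007,-0.003,-0.001,-0.001],[0.002,0,0.001,0,0,0]]

```text
time_s: 8.37
position: [0.6144, -0.0845, 0.0858]
eef_rot: [-3.136, -0.652, 1.58]
contact_force: [-0.4, -0.8, -3.2]
grip_width: 0.0091
```

Run:
```python
from st import *
from wire import *
rep()
m=cm('wrist');im=env.grab_frame('wrist');c=im[:,:,::-1].copy()
cv2.imwrite('pics/w6.png',c)
rep()
T=cur();yaw=Ro.from_matrix(T[:3,:3]).as_euler('xyz')[2]
draw(c,m,(SN[0],SN[1],SN[2]),STAT);draw(c,m,(*T[:2,3],yaw,T[2,3]),STAGE,1,(0,0,255));cv2.imwrite('pics/o9.png',c)
```

```text
t 8.3667 stage world [ 0.615  -0.0533  0.0723] rpy [ 4.2000e-03 -7.0000e-04  1.5827e+00] in station mm [-181.6    1.3   72.3] F [-0.4 -0.8 -3.2] w 0.0091
q [-0.54  0.8   0.12  1.28  0.54  0.91]
t 8.4167 stage world [ 0.6144 -0.0537  0.0722] rpy [ 5.1000e-03 -6.0000e-04  1.5827e+00] in station mm [-182.     1.9   72.2] F [-0.3 -0.  -2.9] w 0.0089
q [-0.55  0.8   0.12  1.28  0.54  0.91]
```

View pics/o9.png

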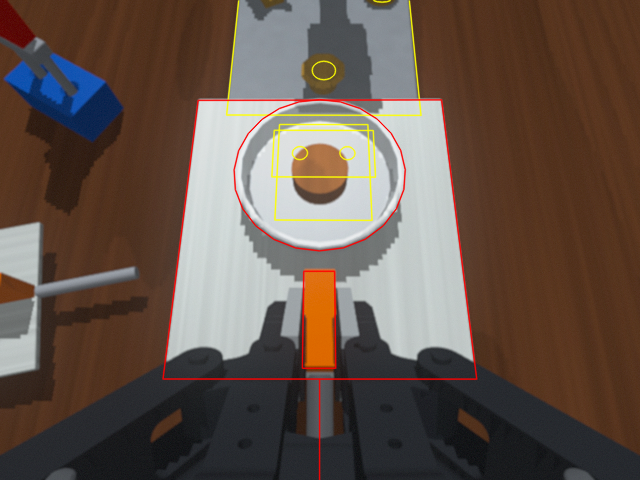

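Run:
```python
from st import *
x,y,z=stl(-10,0,66)
togo(x,y,z,SN[2],8)
```

```text
d [ 0.0005  0.1721 -0.0062] rv [-0.007 -0.001  0.001] n 8
[[0.017,0.0,0.014,-0.001,-0.0,0.0],[0.016,0.001,0.013,-0.001,-0.0,0.0],[0.017,-0.0,0.014,-0.001,-0.0,0.0],[0.016,0.0,0.014,-0.0,-0.0,0.0],[0.017,0.001,0.013,-0.001,-0.0,0.0],[0.017,-0.0,0.014,-0.001,-0.0,0.0],[0.016,0.0,0.014,-0.001,-0.001,0.001],[0.017,0.0,0.013,-0.001,0.0,-0.0]]
```

Emit:
move_arm:
  motion:
    - [[0.017,0,0.013,-0.001,0,0],[0.017,0.001,0.013,-0.001,0,0],[0.017,0,0.013,-0.001,0,0],[0.017,0,0.013,-0.001,0,0],[0.015,0.001,0.011,-0.001,0,0]]

```text
time_s: 8.83
position: [0.6139, 0.0126, 0.0815]
eef_rot: [-3.134, -0.647, 1.565]
contact_force: [-0.3, 0.4, -2.6]
grip_width: 0.0088
```

Run:
```python
from st import *
rep()
x,y,z=stl(-3,0,65)
togo(x,y,z,SN[2],4)
```

```text
t 8.8333 stage world [0.6149 0.0438 0.0679] rpy [0.0058 0.0044 1.5692] in station mm [-84.5   0.7  67.9] F [-0.3  0.4 -2.6] w 0.0088
q [-0.41  0.72 -0.04  1.1   0.58  1.07]
d [ 0.0003  0.0814 -0.003 ] rv [ 0.001  0.004 -0.011] n 4
[[0.016,0.0,0.013,0.0,0.001,-0.003],[0.016,0.0,0.013,0.0,0.001,-0.002],[0.015,0.0,0.013,0.001,0.001,-0.003],[0.016,0.001,0.013,-0.0,0.001,-0.003]]
```

Emit:
move_arm:
  motion:
    - [[0.016,0,0.013,0,0.001,-0.003],[0.016,0,0.013,0,0.001,-0.002],[0.013,0,0.011,0.001,0.001,-0.003],[0.009,0,0.007,0,0.001,-0.003],[0.003,0,0.002,0,0,0]]

```text
time_s: 9.25
position: [0.6118, 0.0851, 0.0764]
eef_rot: [-3.135, -0.648, 1.572]
contact_force: [-0.4, -1.1, -3.5]
grip_width: 0.0087
```

Run:
```python
from st import *
from wire import *
rep()
m=cm('wrist');im=env.grab_frame('wrist');c=im[:,:,::-1].copy()
rep()
T=cur();yaw=Ro.from_matrix(T[:3,:3]).as_euler('xyz')[2]
draw(c,m,(SN[0],SN[1],SN[2]),STAT);draw(c,m,(*T[:2,3],yaw,T[2,3]),STAGE,1,(0,0,255));cv2.imwrite('pics/o10.png',c)
m=cm('side');im=env.grab_frame('side');c=cv2.resize(im,None,fx=2,fy=2)[:,:,::-1].copy()
draw(c,m,(SN[0],SN[1],SN[2]),STAT,2);draw(c,m,(*T[:2,3],yaw,T[2,3]),STAGE,2,(0,0,255));cv2.imwrite('pics/o11.png',c[200:800,300:1000])
x,y,z=stl(0,0,50)
togo(x,y,z,SN[2],4)
```

```text
t 9.25 stage world [0.6126 0.1163 0.0628] rpy [0.0049 0.0034 1.5752] in station mm [-12.    2.5  62.8] F [-0.4 -1.1 -3.5] w 0.0087
q [-0.31  0.68 -0.13  0.99  0.61  1.19]
t 9.3 stage world [0.6126 0.1163 0.0629] rpy [0.0049 0.0034 1.5752] in station mm [-12.    2.5  62.9] F [-0.2  0.1 -2.6] w 0.0093
q [-0.31  0.68 -0.13  0.99  0.61  1.19]
d [ 0.0021  0.0129 -0.013 ] rv [-0.002  0.004 -0.005] n 4
[[0.001,0.001,0.005,-0.0,0.001,-0.001],[0.0,0.0,0.004,-0.001,0.001,-0.002],[0.001,0.001,0.005,-0.0,0.001,-0.001],[0.0,0.0,0.004,-0.001,0.001,-0.001]]
```

View pics/o10.png

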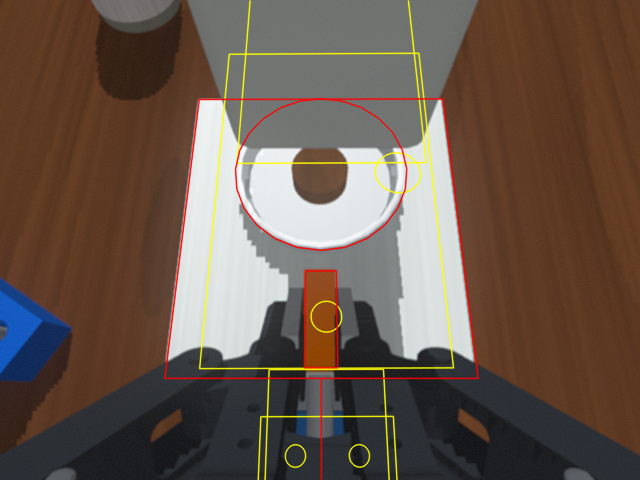

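View pics/o11.png

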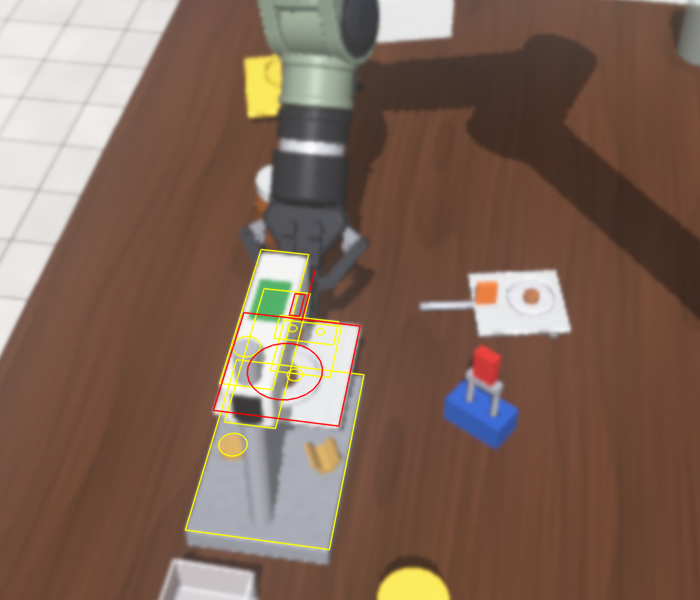

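Emit:
move_arm:
  motion:
    - [[0.003,0.001,0.005,-0.001,0.001,-0.001],[0.003,0.001,0.005,-0.001,0.001,-0.001],[0.001,0,0.004,0,0.001,-0.001]]

```text
time_s: 9.6
position: [0.6159, 0.0951, 0.0693]
eef_rot: [3.141, -0.649, 1.572]
contact_force: [-0.6, -0.7, -2.1]
grip_width: 0.0086
```

Run:
```python
from st import *
rep()
x,y,z=stl(0,0,42)
togo(x,y,z,SN[2],2,4)
```

```text
t 9.6 stage world [0.6169 0.1263 0.0558] rpy [-5.0000e-04  2.4000e-03  1.5713e+00] in station mm [-2.  -1.9 55.8] F [-0.6 -0.7 -2.1] w 0.0086
q [-0.29  0.69 -0.14  0.96  0.62  1.21]
d [-0.0017  0.002  -0.0138] rv [ 0.004  0.002 -0.005] n 2
[[-0.0034,-0.0009,0.0061,0.0022,0.0012,-0.0025],[-0.0034,-0.0008,0.0061,0.0023,0.0012,-0.0025]]
```

Emit:
move_arm:
  motion:
    - [[-0.003,-0.001,0.005,0.002,0.001,-0.002],[-0.003,-0.001,0.004,0.002,0.001,-0.002]]

```text
time_s: 9.77
position: [0.6144, 0.0954, 0.0579]
eef_rot: [3.141, -0.651, 1.578]
contact_force: [-0.6, 1.0, -2.8]
grip_width: 0.0088
```

Run:
```python
from st import *
rep()
x,y,z=stl(0,0,38)
togo(x,y,z,SN[2],2,4)
```

```text
t 9.7667 stage world [0.6153 0.1266 0.0444] rpy [-1.0000e-03  8.0000e-04  1.5769e+00] in station mm [-1.7 -0.2 44.4] F [-0.6  1.  -2.8] w 0.0088
q [-0.29  0.7  -0.15  0.94  0.62  1.2 ]
d [-0.0002  0.0017 -0.0064] rv [ 0.001  0.001 -0.   ] n 2
[[-0.0013,-0.0001,0.0031,0.0007,0.0004,-0.0002],[-0.0013,-0.0001,0.003,0.0008,0.0004,-0.0001]]
```

Emit:
move_arm:
  motion:
    - [[-0.001,0,0.003,0.001,0,0],[-0.001,0,0.003,0,0,0],[-0.001,0,0.003,0,0,0]]

```text
time_s: 10.02
position: [0.6136, 0.098, 0.0466]
eef_rot: [-3.138, -0.651, 1.575]
contact_force: [0.2, 0.5, -2.1]
grip_width: 0.0091
```

Run:
```python
from st import *
rep()
x,y,z=stl(0,0,31)
togo(x,y,z,SN[2],2,4)
```

```text
t 10.0167 stage world [0.6144 0.1292 0.033 ] rpy [2.2000e-03 7.0000e-04 1.5767e+00] in station mm [ 0.9  0.6 33. ] F [ 0.2  0.5 -2.1] w 0.0091
q [-0.29  0.72 -0.16  0.92  0.62  1.21]
d [ 0.0006 -0.0009 -0.0021] rv [-0.001  0.001 -0.002] n 2
[[-0.001,0.0003,0.0005,-0.0005,0.0004,-0.0012],[-0.001,0.0003,0.0006,-0.0005,0.0003,-0.0011]]
```

Emit:
move_arm:
  motion:
    - [[-0.002,0,0.001,0,0,-0.001],[-0.001,0,0.001,0,0,0]]

```text
time_s: 10.18
position: [0.6144, 0.0984, 0.0444]
eef_rot: [-3.141, -0.656, 1.576]
contact_force: [-3.4, -2.9, 12.7]
grip_width: 0.0093
```

Run:
```python
from st import *
rep()
x,y,z=stl(0,0,31)
togo(x,y,z,SN[2],1,4)
```

```text
t 10.1833 stage world [0.6153 0.1297 0.031 ] rpy [-0.     -0.0048  1.5764] in station mm [ 1.4 -0.3 31. ] F [-3.4 -2.9 12.7] w 0.0093
q [-0.29  0.72 -0.16  0.91  0.62  1.2 ]
d [-0.0002 -0.0014  0.0001] rv [ 0.001 -0.005 -0.001] n 1
[[-0.001,-0.0002,-0.0009,0.001,-0.0048,-0.0013]]
```

Emit:
move_arm:
  motion:
    - [[-0.001,0,-0.001,0.001,-0.002,0],[0,0,0,0,0,0]]

```text
time_s: 10.35
position: [0.6143, 0.0978, 0.0452]
eef_rot: [-3.14, -0.656, 1.577]
contact_force: [-0.8, 0.7, -1.1]
grip_width: 0.0094
```

Run:
```python
from st import *
rep()
m=cm('wrist');im=env.grab_frame('wrist');cv2.imwrite('pics/w7.png',im[:,:,::-1])
```

```text
t 10.35 stage world [0.6151 0.1291 0.0318] rpy [ 8.0000e-04 -4.8000e-03  1.5772e+00] in station mm [ 0.8 -0.1 31.8] F [-0.8  0.7 -1.1] w 0.0094
q [-0.29  0.72 -0.16  0.92  0.62  1.2 ]
```

View pics/w7.png

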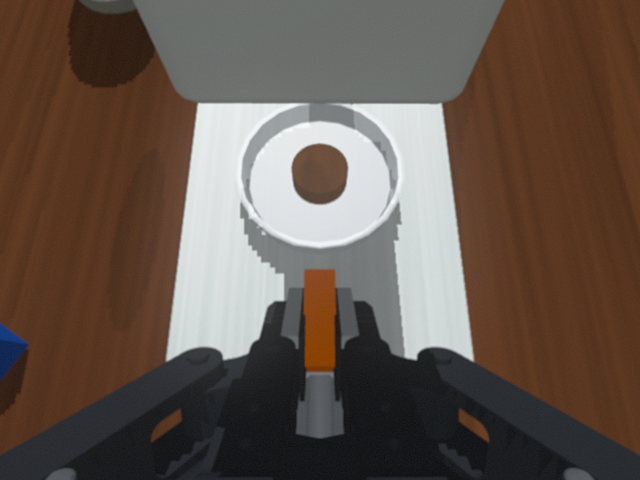

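Emit:
move_arm:
  motion:
    - [[-0.001,0,0.001,0,0,0],[0,0,0,0,0,0]]

```text
time_s: 10.57
position: [0.6144, 0.0982, 0.0448]
eef_rot: [-3.141, -0.658, 1.577]
contact_force: [-0.1, 2.0, -2.3]
grip_width: 0.0088
```

Run:
```python
from st import *
rep()
```

```text
t 10.5667 stage world [0.6152 0.1295 0.0315] rpy [ 3.0000e-04 -6.3000e-03  1.5769e+00] in station mm [ 1.2 -0.2 31.5] F [-0.1  2.  -2.3] w 0.0088
q [-0.29  0.72 -0.16  0.91  0.62  1.2 ]
```

Close enough to home; release slowly.

Emit:
move_arm:
  motion:
    - [[0,0,0,0,0,0],[0,0,0,0,0,0],[0,0,0,0,0,0]]
  grip: 0.03

```text
time_s: 10.82
position: [0.6151, 0.0972, 0.0447]
eef_rot: [3.14, -0.656, 1.578]
contact_force: [0.0, -0.4, 0.5]
grip_width: 0.0305
```

Run:
```python
from st import *
from wire import *
rep()
m=cm('wrist');im=env.grab_frame('wrist');c=im[:,:,::-1].copy()
draw(c,m,(SN[0],SN[1],SN[2]),STAT);draw(c,m,(SN[0],SN[1],SN[2],.031),STAGE,1,(0,0,255));cv2.imwrite('pics/o12.png',c)
```

```text
t 10.8167 stage world [0.616  0.1285 0.0313] rpy [-1.300e-03 -4.100e-03  1.577e+00] in station mm [ 0.2 -1.  31.3] F [ 0.  -0.4  0.5] w 0.0305
q [-0.29  0.72 -0.16  0.91  0.62  1.2 ]
```

View pics/o12.png

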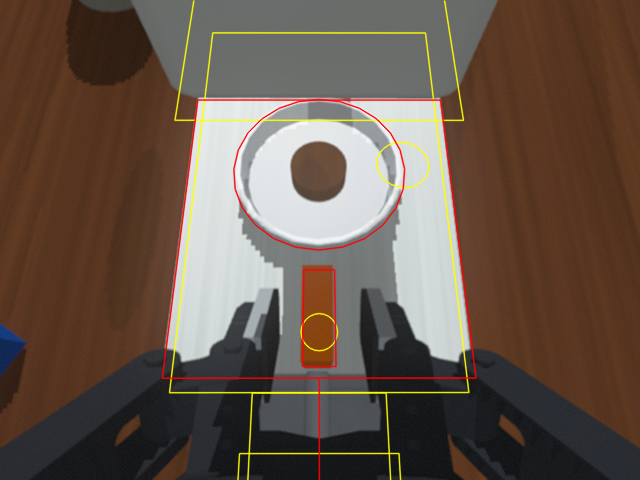

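Emit:
move_arm:
  motion:
    - [[0,0,-0.01,0,0,0],[0,0,-0.02,0,0,0],[0,0,-0.025,0,0,0],[-0.004,0,-0.03,0,0,0],[-0.01,0,-0.03,0,0,0],[-0.02,0,-0.03,0,0,0],[-0.02,0,-0.03,0,0,0]]

```text
time_s: 11.45
position: [0.6127, -0.0522, 0.1558]
eef_rot: [-3.137, -0.657, 1.586]
contact_force: [0.9, -0.6, 0.7]
grip_width: 0.03
```

Run:
```python
from st import *
from wire import *
p,R,s=pose();print(p,s['joint_positions'].round(2),s['time_s'])
m=cm('wrist');im=env.grab_frame('wrist');
m=cm('wrist');im=env.grab_frame('wrist');c=im[:,:,::-1].copy();cv2.imwrite('pics/w8.png',c)
draw(c,m,(SN[0],SN[1],SN[2]),STAT);draw(c,m,(SN[0],SN[1],SN[2],.031),STAGE,1,(0,0,255));cv2.imwrite('pics/o13.png',c)
m=cm('side');im=env.grab_frame('side');s=5;x,y,w,h=235,220,110,120
c=cv2.resize(im,None,fx=s,fy=s,interpolation=cv2.INTER_CUBIC)[:,:,::-1].copy()
cv2.imwrite('pics/c16.png',c[y*s:(y+h)*s,x*s:(x+w)*s])
draw(c,m,(SN[0],SN[1],SN[2]),STAT,s);draw(c,m,(SN[0],SN[1],SN[2],.031),STAGE,s,(0,0,255));cv2.imwrite('pics/o14.png',c[y*s:(y+h)*s,x*s:(x+w)*s])
```

```text
[ 0.61274493 -0.05220809  0.15577139] [-0.51  0.71  0.13  1.36  0.56  0.94] 11.45
```

View pics/o13.png

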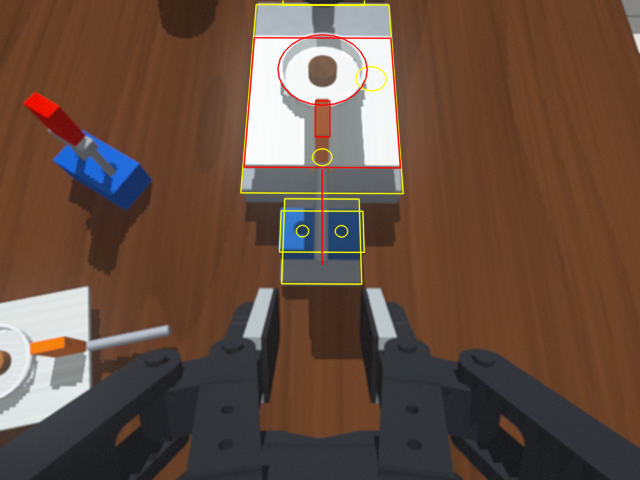

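View pics/o14.png

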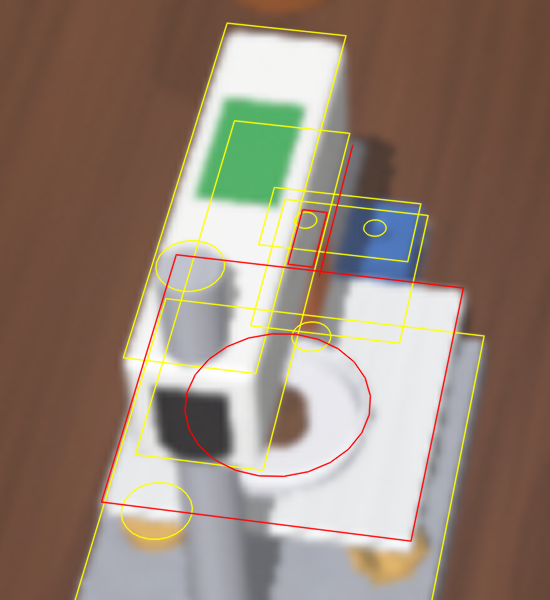

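View pics/c16.png

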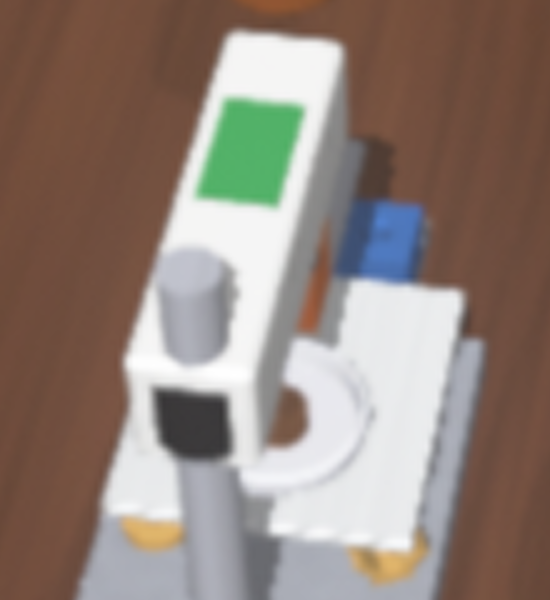

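Run:
```python
from m1 import *
from plan import *
from wire import *
for o in (rk,rk[:1],rk[1:]):
    x,r=fit(o,(.4238,.0712,1.03)); print(x,np.round(r,1).tolist())
e=plan([.50,-.02,.28],leanR(1.75,0)); 
e=plan([.424,.071,.20],leanR(-2.11,0),start=(e[0],e[1],0))
```

```text
[0.42358296 0.07145531 1.04566306] [[-0.7, 32.5], [27.7, -16.5], [0.4, -32.3], [-27.8, 16.9], [-0.4, 0.2], [0.2, 0.5], [0.3, -0.2], [-0.1, -1.0]]
[0.45181624 0.0709954  1.0645356 ] [[-0.3, 20.4], [27.7, -28.8], [0.3, -44.2], [-27.5, 5.1]]
[0.42357429 0.07163308 1.04040721] [[-0.4, 0.1], [0.1, 0.6], [0.3, -0.0], [-0.0, -1.0]]
d [-0.1142  0.0345  0.1248] rv [ 0.053 -0.655 -0.161] n 6
[[0.017,-0.019,-0.013,0.009,-0.109,-0.027],[0.017,-0.019,-0.014,0.009,-0.109,-0.027],[0.015,-0.018,-0.016,0.009,-0.109,-0.027],[0.014,-0.018,-0.018,0.008,-0.109,-0.026],[0.012,-0.018,-0.019,0.009,-0.11,-0.027],[0.011,-0.018,-0.02,0.009,-0.109,-0.027]]
d [-0.0759  0.0913 -0.0805] rv [-0.     0.    -2.423] n 21
[[0.005,-0.003,0.004,-0.0,0.0,-0.115],[0.005,-0.002,0.004,-0.0,0.0,-0.116],[0.006,-0.002,0.003,-0.0,0.0,-0.115],[0.005,-0.001,0.004,-0.0,0.0,-0.116],[0.006,0.0,0.004,-0.0,0.0,-0.115],[0.005,0.0,0.004,-0.0,0.0,-0.115],[0.006,0.001,0.004,-0.0,0.0,-0.116],[0.005,0.002,0.004,-0.0,0.0,-0.115]]
[[0.005,0.002,0.003,-0.0,0.0,-0.116],[0.005,0.003,0.004,-0.0,-0.0,-0.115],[0.005,0.004,0.004,-0.0,-0.0,-0.115],[0.004,0.003,0.004,-0.0,-0.0,-0.116],[0.003,0.005,0.004,-0.0,-0.0,-0.115],[0.004,0.005,0.004,-0.0,-0.0,-0.116],[0.002,0.005,0.003,-0.0,-0.0,-0.115],[0.002,0.005,0.004,-0.0,-0.0,-0.115]]
[[0.002,0.005,0.004,-0.0,-0.0,-0.116],[0.0,0.006,0.004,-0.0,-0.0,-0.115],[0.0,0.006,0.004,-0.0,-0.0,-0.116],[-0.0,0.005,0.004,-0.0,-0.0,-0.115],[-0.002,0.006,0.003,-0.0,-0.0,-0.115]]
```

Emit:
move_arm:
  motion:
    - [[0.017,-0.019,-0.013,0.009,-0.109,-0.027],[0.017,-0.019,-0.014,0.009,-0.109,-0.027],[0.015,-0.018,-0.016,0.009,-0.109,-0.027],[0.014,-0.018,-0.018,0.008,-0.109,-0.026],[0.012,-0.018,-0.019,0.009,-0.11,-0.027],[0.011,-0.018,-0.02,0.009,-0.109,-0.027]]
  grip: 0.05

```text
time_s: 12.1
position: [0.4927, -0.0228, 0.2587]
eef_rot: [-3.101, -0.001, 1.744]
contact_force: [0.7, 1.0, -0.1]
grip_width: 0.0498
```

Emit:
move_arm:
  motion:
    - [[0.005,-0.003,0.004,0,0,-0.12],[0.005,-0.002,0.004,0,0,-0.12],[0.006,-0.002,0.003,0,0,-0.12],[0.005,-0.001,0.004,0,0,-0.12],[0.006,0,0.004,0,0,-0.12],[0.005,0,0.004,0,0,-0.12],[0.006,0.001,0.004,0,0,-0.12],[0.005,0.002,0.004,0,0,-0.12]]

```text
time_s: 12.77
position: [0.4537, 0.0272, 0.2351]
eef_rot: [-3.123, -0.022, 2.746]
contact_force: [0.2, -0.3, -0.1]
grip_width: 0.0501
```

Emit:
move_arm:
  motion:
    - [[0.005,0.002,0.003,0,0,-0.12],[0.005,0.003,0.004,0,0,-0.12],[0.005,0.004,0.004,0,0,-0.12],[0.004,0.003,0.004,0,0,-0.12],[0.003,0.005,0.004,0,0,-0.12],[0.004,0.005,0.004,0,0,-0.12],[0.002,0.005,0.003,0,0,-0.12],[0.002,0.005,0.004,0,0,-0.12]]

```text
time_s: 13.43
position: [0.4101, 0.0679, 0.2015]
eef_rot: [3.126, -0.031, -2.537]
contact_force: [0.4, 0.0, 0.2]
grip_width: 0.0502
```

Run:
```python
from plan import *
p,R,s=pose();print(p,s['eef_rot'],s['joint_positions'].round(2))
plan([.424,.071,.20],leanR(-2.104,0))
```

```text
[0.41014186 0.06787416 0.20146189] [ 3.1257182  -0.03101621 -2.53670635] [-0.01  0.1  -0.47  1.03 -0.   -0.61]
d [ 0.0139  0.0031 -0.0015] rv [ 0.022 -0.027 -0.433] n 4
[[-0.003,-0.001,0.0,0.006,-0.007,-0.108],[-0.003,-0.002,0.001,0.005,-0.007,-0.108],[-0.003,-0.002,-0.0,0.006,-0.006,-0.109],[-0.003,-0.002,0.0,0.005,-0.007,-0.108]]
```

Emit:
move_arm:
  motion:
    - [[-0.003,-0.001,0,0.006,-0.007,-0.112],[-0.003,-0.002,0.001,0.005,-0.007,-0.112],[-0.003,-0.002,0,0.006,-0.006,-0.112],[-0.003,-0.002,0,0.005,-0.007,-0.11],[0,0,0,0,0,0]]

```text
time_s: 13.85
position: [0.4164, 0.0766, 0.1972]
eef_rot: [3.134, 0.0, -2.057]
contact_force: [0.5, -0.3, 0.2]
grip_width: 0.0499
```

Run:
```python
from plan import *
from wire import *
p,R,s=pose();print(p,s['eef_rot'],s['joint_positions'].round(2),s['time_s'])
plan([.424,.071,.15],leanR(-2.104,0),2)
m=cm('wrist');im=env.grab_frame('wrist');c=im[:,:,::-1].copy()
draw(c,m,(.424,.0712,1.037),RACK);cv2.imwrite('pics/o15.png',c)
m=cm('top');im=env.grab_frame('top');s=4;x,y,w,h=130,150,200,140
c=cv2.resize(im,None,fx=s,fy=s,interpolation=cv2.INTER_CUBIC)[:,:,::-1].copy()
SN=[.6150,.1283,1.578]
draw(c,m,(SN[0],SN[1],SN[2]),STAT,s);draw(c,m,(SN[0],SN[1],SN[2],.031),STAGE,s,(0,0,255));cv2.imwrite('pics/o16.png',c[y*s:(y+h)*s,x*s:(x+w)*s])
```

```text
[0.41639644 0.07662194 0.19721023] [ 3.13448121e+00  1.20700921e-04 -2.05679074e+00] [ 0.    0.1  -0.49  0.99  0.   -1.08] 13.85
d [ 0.0076 -0.0056 -0.0472] rv [ 0.007 -0.     0.047] n 2
[[0.001,-0.005,0.024,0.004,-0.0,0.024],[0.0,-0.005,0.023,0.003,-0.0,0.023]]
```

View pics/o15.png

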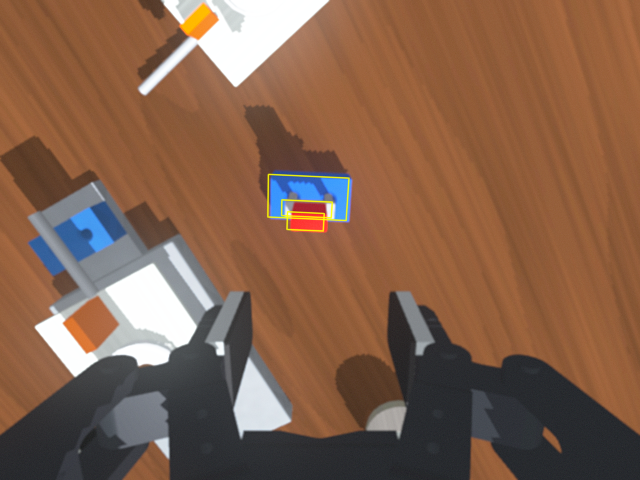

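View pics/o16.png

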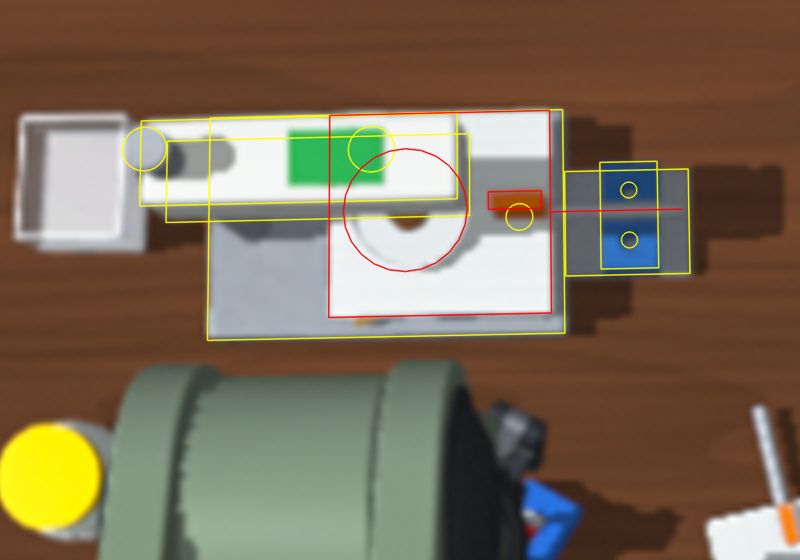

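Emit:
move_arm:
  motion:
    - [[0.001,-0.005,0.024,0.004,0,0.024],[0,-0.005,0.023,0.003,0,0.023]]

```text
time_s: 14.12
position: [0.427, 0.0715, 0.1531]
eef_rot: [-3.135, 0.004, -2.114]
contact_force: [0.1, 0.2, 0.1]
grip_width: 0.0499
```

Run:
```python
from plan import *
from wire import *
m=cm('wrist');im=env.grab_frame('wrist')
p,R,s=pose();print(p,s['eef_rot'],s['joint_vel'].round(2))
m=cm('wrist');im=env.grab_frame('wrist');c=im[:,:,::-1].copy()
cv2.imwrite('pics/w9.png',c)
draw(c,m,(.424,.0712,1.037),RACK);cv2.imwrite('pics/o17.png',c)
plan([.424,.071,.10],leanR(-2.104,0),2)
```

```text
[0.42540964 0.07117576 0.14945869] [-3.13908525e+00  1.03849232e-03 -2.11511058e+00] [ 0.   -0.02  0.02  0.14  0.   -0.06]
d [-0.0006 -0.0003 -0.0509] rv [-0.001  0.    -0.009] n 2
[[0.0,0.0,0.025,-0.0,0.0,-0.004],[0.001,0.0,0.026,-0.001,0.0,-0.005]]
```

View pics/o17.png

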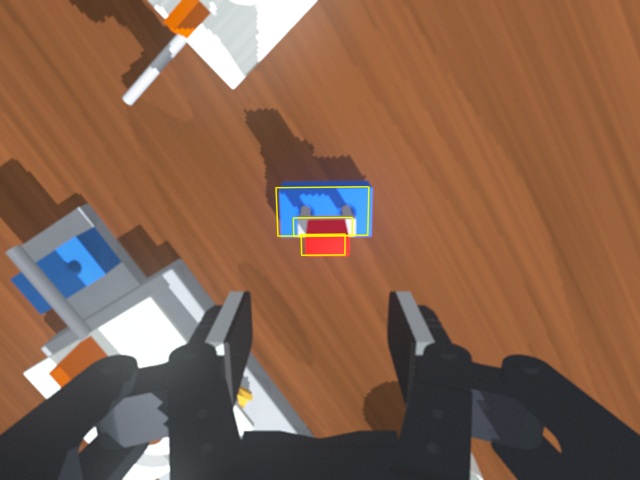

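Emit:
move_arm:
  motion:
    - [[0,0.001,0.025,0,0,-0.004],[0.001,0.001,0.025,0,0,-0.005],[0,0,0.01,0,0,0]]

```text
time_s: 14.47
position: [0.4247, 0.072, 0.0933]
eef_rot: [-3.137, 0.003, -2.106]
contact_force: [-0.5, -0.1, 0.1]
grip_width: 0.0499
```

Run:
```python
from plan import *
from wire import *
m=cm('wrist');im=env.grab_frame('wrist')
p,R,s=pose();print(p,s['eef_rot'],s['joint_vel'].round(2))
m=cm('wrist');im=env.grab_frame('wrist');c=im[:,:,::-1].copy()
draw(c,m,(.424,.0712,1.037),RACK);cv2.imwrite('pics/o18.png',c)
plan([.424,.071,.043],leanR(-2.104,0),2,4)
```

```text
[0.42401596 0.07200321 0.09255127] [-3.13848467e+00  2.21368911e-03 -2.10611989e+00] [-0.   -0.03  0.03  0.08 -0.   -0.  ]
d [-0.0006 -0.001  -0.0509] rv [-0.004  0.003 -0.002] n 2
[[0.0006,0.0001,0.0254,-0.0019,0.0013,-0.0009],[0.0007,0.0,0.0255,-0.0019,0.0013,-0.001]]
```

View pics/o18.png

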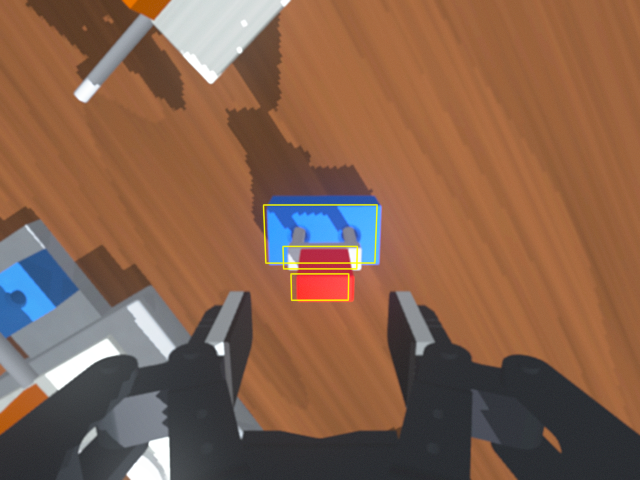

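Emit:
move_arm:
  motion:
    - [[0,0.001,0.02,-0.002,0.001,0],[0,0.001,0.015,-0.001,0.001,0]]

```text
time_s: 14.73
position: [0.4269, 0.0733, 0.0628]
eef_rot: [-3.135, 0.004, -2.107]
contact_force: [-1.0, -0.1, -0.1]
grip_width: 0.0497
```

Run:
```python
from plan import *
from wire import *
p,R,s=pose();print(p,s['eef_rot'],s['joint_vel'].round(2))
m=cm('wrist');im=env.grab_frame('wrist');c=im[:,:,::-1].copy()
cv2.imwrite('pics/w10.png',c)
im=env.grab_frame('side');crop(im,340,220,90,110,6,'pics/c17.png')
plan([.4225,.072,.043],leanR(-2.104,0),2,4)
```

```text
[0.42691181 0.07328685 0.06278288] [-3.13486152  0.00429649 -2.10693438] [ 0.02  0.23 -0.15 -0.43 -0.    0.03]
d [-0.0034 -0.0013 -0.0191] rv [-0.005  0.003 -0.003] n 2
[[0.0015,0.0012,0.0095,-0.0023,0.0015,-0.0013],[0.0014,0.0011,0.0096,-0.0024,0.0015,-0.0013]]
```

View pics/w10.png

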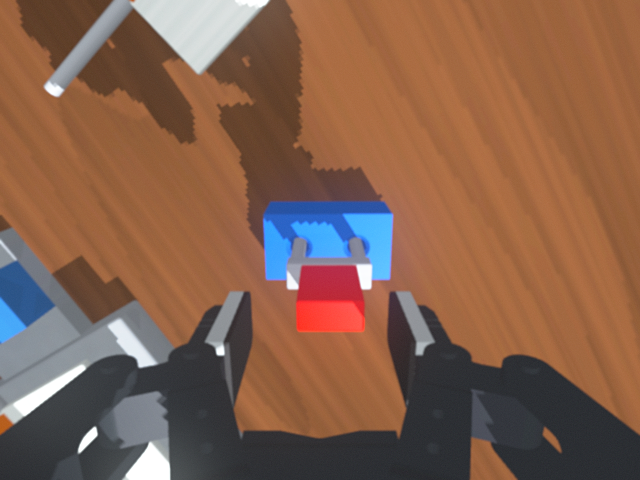

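View pics/c17.png

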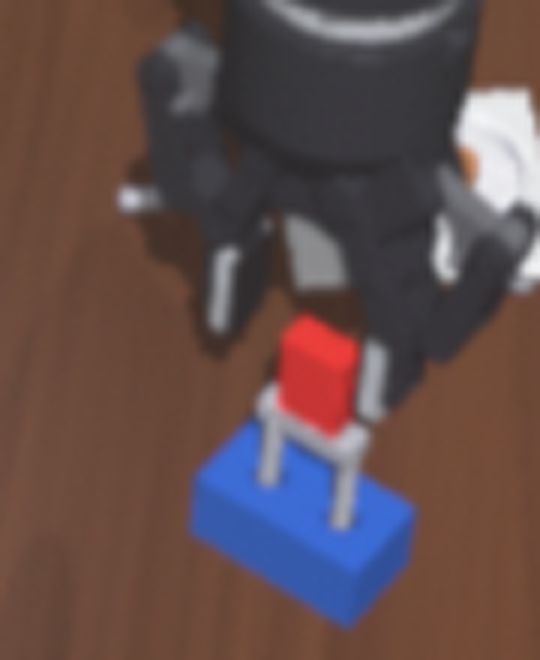

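Emit:
move_arm:
  motion:
    - [[0.001,0.002,0.01,-0.002,0.001,0],[0,0.002,0.01,-0.001,0.001,0],[0,0.001,0.003,0,0,0]]

```text
time_s: 15.08
position: [0.4243, 0.0752, 0.0415]
eef_rot: [-3.135, 0.004, -2.107]
contact_force: [-0.1, -0.9, 0.5]
grip_width: 0.0503
```

Run:
```python
from plan import *
from wire import *
p,R,s=pose();print(p,s['eef_rot'],s['joint_vel'].round(2))
m=cm('wrist');im=env.grab_frame('wrist');c=im[:,:,::-1].copy()
cv2.imwrite('pics/w11.png',c)
plan([.4225,.072,.043],leanR(-2.104,0),1,4)
```

```text
[0.42433964 0.07520506 0.04147742] [-3.13512676  0.00399328 -2.10724169] [ 0.01  0.03 -0.04 -0.09 -0.    0.02]
d [-0.0014 -0.0032  0.0017] rv [-0.006  0.004 -0.003] n 1
[[0.0035,-0.0004,-0.0017,-0.0059,0.0036,-0.0031]]
```

View pics/w11.png

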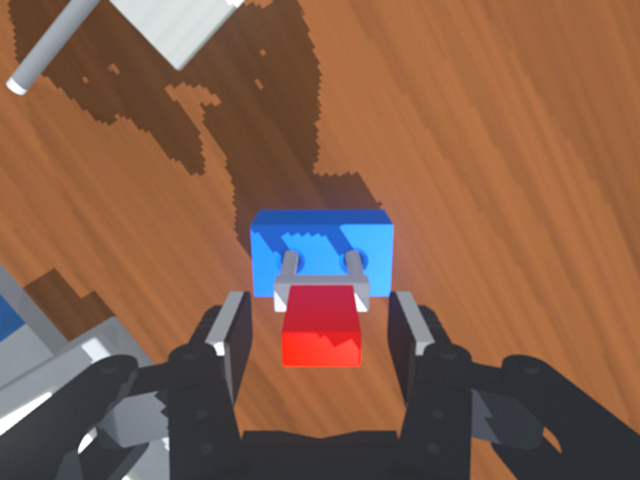

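Emit:
move_arm:
  motion:
    - [[0.0015,0.001,-0.001,-0.005,0.003,0],[0,0,0,0,0,0],[0,0,0,0,0,0],[0,0,0,0,0,0],[0,0,0,0,0,0]]
  grip: 0.0

```text
time_s: 15.55
position: [0.4226, 0.0745, 0.0434]
eef_rot: [-3.14, 0.001, -2.107]
contact_force: [-0.2, 0.7, -0.9]
grip_width: 0.0232
```

Run:
```python
from plan import *
p,R,s=pose();print(p,s['eef_rot'],s['contact_force'],s['grip_width'])
m=cm('wrist');im=env.grab_frame('wrist');c=im[:,:,::-1].copy()
cv2.imwrite('pics/w12.png',c)
```

```text
[0.42263906 0.07448281 0.04343635] [-3.14047791e+00  8.36500694e-04 -2.10712741e+00] [-0.17046345  0.7079577  -0.85408167] 0.02323585890422071
```

View pics/w12.png

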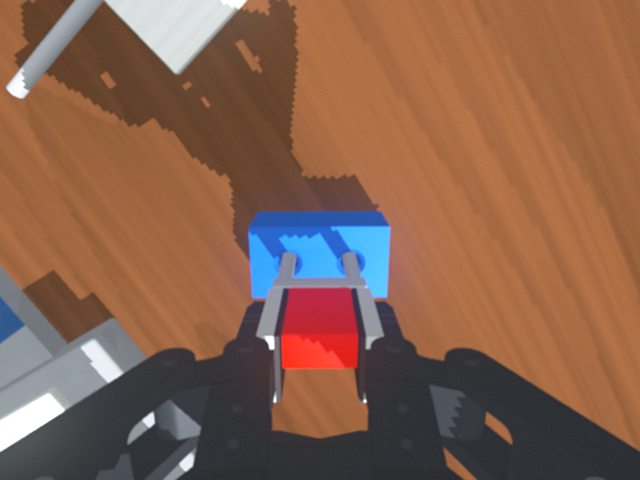

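Emit:
move_arm:
  motion:
    - [[0,0,-0.01,0,0,0],[0,0,-0.02,0,0,0],[0,0,-0.025,0,0,0],[0,0,-0.025,0,0,0],[0,0,-0.015,0,0,0],[0,0,0,0,0,0]]

```text
time_s: 16.1
position: [0.4208, 0.0743, 0.1413]
eef_rot: [3.139, -0.001, -2.108]
contact_force: [0.6, -0.3, -0.3]
grip_width: 0.0227
```

Run:
```python
from plan import *
p,R,s=pose();print(p,s['eef_rot'],s['contact_force'],s['grip_width'],s['joint_vel'].round(3))
m=cm('wrist');im=env.grab_frame('wrist');c=im[:,:,::-1].copy()
cv2.imwrite('pics/w13.png',c); crop(im,220,200,200,190,4,'pics/c18.png')
im=env.grab_frame('side');crop(im,340,190,100,120,5,'pics/c19.png')
```

```text
[0.42077788 0.07430188 0.14134555] [ 3.13937051e+00 -1.27842299e-03 -2.10750119e+00] [ 0.56299668 -0.31219293 -0.32674917] 0.022698140606732923 [-0.002  0.005 -0.018 -0.031 -0.     0.   ]
```

View pics/c18.png

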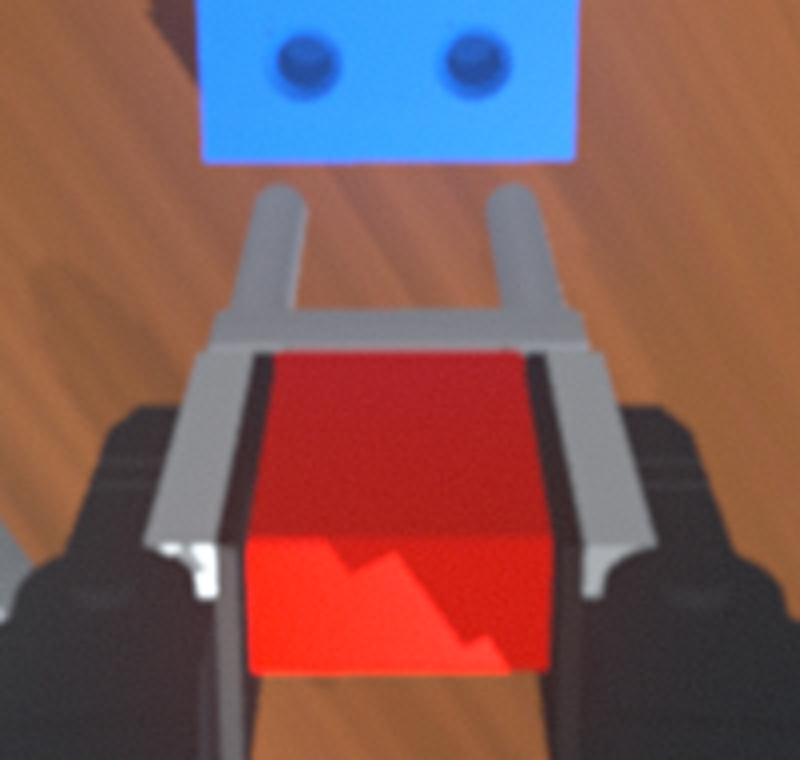

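View pics/c19.png

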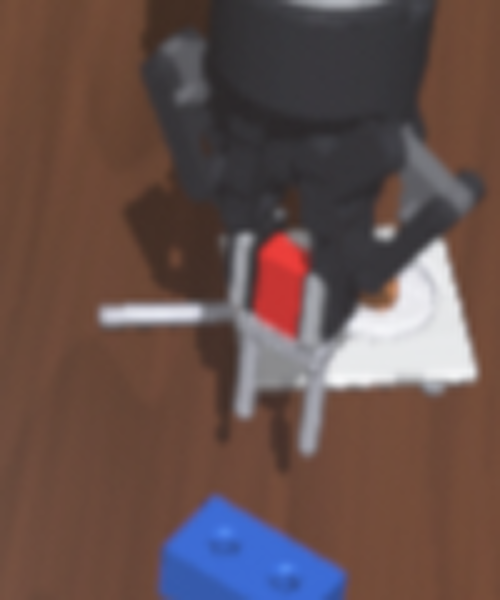

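```bash
cat > pin.py <<'E'
from plan import *
from fit import cv_
Rn=np.diag([-1.,1.,-1.])
def fitpin(L,uv,m,p,R,rot=True):
    L=np.asarray(L,float)/1000; uv=np.asarray(uv)
    def f(q):
        Rp=Ro.from_rotvec(q[3:]).as_matrix()@Rn if rot else Rn
        X=p+R.apply(L@Rp.T+q[:3]); return (proj(m,X)-uv).ravel()
    r=least_squares(f,[0,0,.04,0,0,0],loss='soft_l1',x_scale=[.01]*3+[.1]*3); return r.x,f(r.x).reshape(-1,2)
E
python3 - <<'E'
from pin import *
p,R,s=pose();m=cm('wrist')
L=[[-6,-12,96],[-6,12,96],[-6,-12,60],[-6,12,60],[-6,-18.5,50],[-6,18.5,50],[-2.5,-15,0],[-2.5,15,0]]
uv=cv_([(247,540),(552,540),(272,352),(526,352),(217,312),(580,312),(281,187),(513,187)],4,220,200)
for rot in (0,1):
    x,r=fitpin(L,uv,m,p,R,rot);print(x.round(4),'tip',(x[:3]).round(4));print(r.round(1).tolist())
E
```

```text
[-0.0003 -0.0005  0.0347  0.      0.      0.    ] tip [-0.0003 -0.0005  0.0347]
[[-1.2, 0.4], [0.6, 0.4], [0.8, -0.5], [-1.0, -0.5], [0.5, -0.4], [-0.5, -0.4], [1.0, 0.4], [-0.2, 0.4]]
[-0.0003 -0.0007  0.0346  0.003  -0.0005  0.0017] tip [-0.0003 -0.0007  0.0346]
[[-0.9, 0.4], [1.0, 0.4], [0.8, -0.5], [-1.0, -0.5], [0.4, -0.4], [-0.5, -0.4], [0.7, 0.4], [-0.5, 0.5]]
```

```bash
cat > pp.py <<'E'
from pin import *
from st import stl,SN
OFF=np.array([-.0003,-.0006,.0347])
def pinto(x,y,z,n=None,dec=3,start=None,dyaw=0):
    R=leanR(SN[2]-np.pi+dyaw,0); w=np.array(stl(x,y,z)); return plan(w-R.apply(OFF),R,n,dec,start=start)
def prep():
    p,R,s=pose(); w=p+R.apply(OFF); c,sn=np.cos(SN[2]),np.sin(SN[2]); d=w[:2]-SN[:2]
    print('t',s['time_s'],'pin in station mm',(np.array([c*d[0]+sn*d[1],-sn*d[0]+c*d[1],w[2]])*1000).round(1),'rpy err',s['eef_rot'].round(4),'dyaw',round(s['eef_rot'][2]-(SN[2]-np.pi),4),'F',s['contact_force'].round(1),'w',round(s['grip_width'],4),'q',s['joint_positions'].round(2))
E
python3 - <<'E'
from pp import *
prep();e=pinto(-138,90,112); pinto(-121,0,100,start=(e[0],e[1],0))
E
```

```text
t 16.2 pin in station mm [-52.7 195.6 104.2] rpy err [ 3.1367e+00 -2.9000e-03 -2.1075e+00] dyaw -0.5439 F [ 0.2  0.1 -1. ] w 0.0229 q [ 0.    0.16 -0.58  0.84  0.   -1.03]
d [ 0.1061 -0.0849  0.0078] rv [ 0.006 -0.001 -0.544] n 5
[[0.004,-0.027,-0.002,0.001,-0.0,-0.109],[0.006,-0.026,-0.001,0.001,-0.001,-0.109],[0.01,-0.026,-0.002,0.001,0.0,-0.108],[0.012,-0.024,-0.002,0.001,-0.0,-0.109],[0.015,-0.023,-0.001,0.002,-0.0,-0.109]]
d [ 0.0897  0.0179 -0.0118] rv [-0. -0.  0.] n 3
[[-0.006,-0.03,0.004,-0.0,-0.0,0.0],[-0.005,-0.03,0.004,-0.0,-0.0,0.0],[-0.006,-0.03,0.004,-0.0,-0.0,0.0]]
```

Emit:
move_arm:
  motion:
    - [[0.004,-0.027,-0.002,0.001,0,-0.109],[0.006,-0.026,-0.001,0.001,0,-0.109],[0.01,-0.026,-0.002,0.001,0,-0.108],[0.012,-0.024,-0.002,0.001,0,-0.109],[0.015,-0.023,-0.001,0.002,0,-0.109],[0,0,0,0,0,0]]

```text
time_s: 16.7
position: [0.5233, -0.0119, 0.1361]
eef_rot: [3.128, 0.001, -1.533]
contact_force: [1.0, -0.5, 0.5]
grip_width: 0.0227
```

Run:
```python
from pp import *
prep();e=pinto(-128,0,95,5)
```

```text
t 16.7 pin in station mm [-139.2   92.6  101.4] rpy err [ 3.1284e+00  9.0000e-04 -1.5327e+00] dyaw 0.0309 F [ 1.  -0.5  0.5] w 0.0227 q [-0.16  0.34 -0.34  0.9  -0.   -1.77]
d [ 0.092   0.0119 -0.0064] rv [0.013 0.001 0.031] n 5
[[-0.002,-0.018,0.001,0.003,0.0,0.006],[-0.001,-0.019,0.001,0.002,0.0,0.006],[-0.002,-0.018,0.001,0.003,0.0,0.007],[-0.002,-0.019,0.001,0.003,0.001,0.006],[-0.003,-0.018,0.002,0.002,-0.0,0.006]]
```

Emit:
move_arm:
  motion:
    - [[-0.002,-0.018,0,0.003,0,0.006],[-0.001,-0.019,0,0.002,0,0.006],[-0.002,-0.019,0,0.003,0,0.007],[-0.002,-0.019,0,0.003,0,0.006],[-0.003,-0.016,0,0.002,0,0.006],[0,-0.002,0,0,0,0]]

```text
time_s: 17.2
position: [0.6109, 0.0005, 0.1209]
eef_rot: [3.121, 0.004, -1.574]
contact_force: [0.1, -0.1, -1.0]
grip_width: 0.0229
```

Run:
```python
from pp import *
prep();e=pinto(-120,0,80,2,4)
im=env.grab_frame('wrist');prep()
im=env.grab_frame('wrist');cv2.imwrite('pics/w14.png',im[:,:,::-1]); prep()
```

```text
t 17.2 pin in station mm [-127.3    5.1   86.2] rpy err [ 3.1211  0.004  -1.5745] dyaw -0.0109 F [ 0.1 -0.1 -1. ] w 0.0229 q [-0.12  0.51 -0.11  0.97  0.   -1.69]
d [ 0.0043  0.0075 -0.0062] rv [ 0.02   0.004 -0.011] n 2
[[-0.0037,-0.0022,0.0031,0.0102,0.002,-0.0054],[-0.0038,-0.0022,0.003,0.0102,0.0021,-0.0054]]
t 17.25 pin in station mm [-127.5    6.6   85.7] rpy err [ 3.1189  0.0039 -1.5742] dyaw -0.0106 F [-0.2 -0.1 -1.5] w 0.023 q [-0.12  0.51 -0.11  0.97  0.   -1.69]
t 17.3 pin in station mm [-127.6    7.7   86.1] rpy err [ 3.1183  0.0038 -1.574 ] dyaw -0.0104 F [-0.2 -0.  -0.8] w 0.023 q [-0.12  0.51 -0.11  0.97  0.   -1.69]
```

View pics/w14.png

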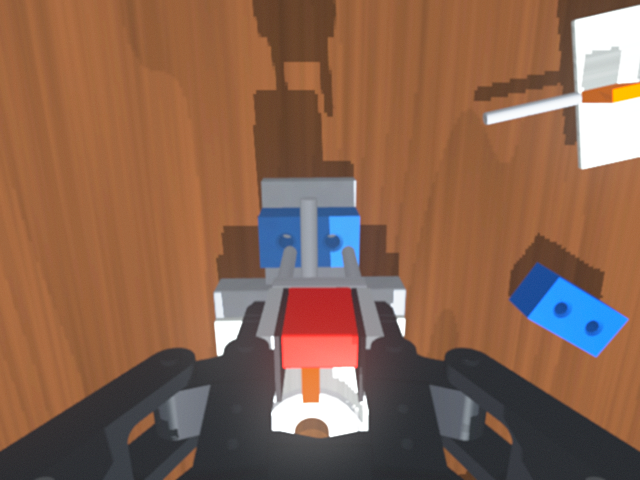

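Emit:
move_arm:
  motion:
    - [[-0.003,-0.004,0.001,0.012,0.002,-0.005],[-0.004,-0.003,0.001,0.012,0.002,-0.005],[-0.001,-0.001,0,0.003,0,0]]

```text
time_s: 17.55
position: [0.6131, 0.0089, 0.1163]
eef_rot: [-3.141, 0.0, -1.564]
contact_force: [-0.1, -0.4, -0.5]
grip_width: 0.023
```

Run:
```python
from pp import *
im=env.grab_frame('wrist');prep()
e=pinto(-120,0,80,1,4)
```

```text
t 17.6 pin in station mm [-119.1    2.2   81.8] rpy err [-3.1412e+00  1.0000e-04 -1.5643e+00] dyaw -0.0007 F [ 0.3  0.6 -1. ] w 0.0229 q [-0.11  0.5  -0.14  0.93  0.   -1.68]
d [ 0.0023 -0.0009 -0.0018] rv [-0.     0.    -0.001] n 1
[[0.0009,-0.0023,0.0018,-0.0004,0.0001,-0.0007]]
```

Now a fine visual alignment check of legs against holes.

Emit:
move_arm:
  motion:
    - [[0.001,-0.002,0.008,0,0,-0.001],[0,-0.001,0.008,0,0,0]]

```text
time_s: 17.77
position: [0.6167, 0.0081, 0.1019]
eef_rot: [-3.138, -0.001, -1.563]
contact_force: [-0.1, 0.7, -1.7]
grip_width: 0.0225
```

Run:
```python
from pp import *
from wire import draw,STAT,STAGE
im=env.grab_frame('wrist');prep()
m=cm('wrist');im=env.grab_frame('wrist');prep();crop(im,220,170,200,150,4,'pics/c20.png')
s=4;c=cv2.resize(im,None,fx=s,fy=s,interpolation=cv2.INTER_CUBIC)[:,:,::-1].copy()
draw(c,m,tuple(SN),STAT,s)
p,R,_=pose();w=p+R.apply(OFF)
for y in (-.015,.015):
    q=proj(m,[w+R.apply([0,y,0]),w+R.apply([0,y,0])+[0,0,-(w[2]-.04)]])*4
    cv2.circle(c,tuple(np.int32(q[0])),4,(0,255,0),1);cv2.circle(c,tuple(np.int32(q[1])),4,(255,0,255),2)
cv2.imwrite('pics/o20.png',c[170*4:320*4,220*4:420*4])
e=pinto(-120,0,60,1,4)
```

```text
t 17.8167 pin in station mm [-119.9   -0.7   65.4] rpy err [-3.1397e+00 -2.0000e-04 -1.5628e+00] dyaw 0.0007 F [-0.4 -0.8 -2.2] w 0.023 q [-0.11  0.52 -0.15  0.9   0.   -1.69]
t 17.8667 pin in station mm [-119.9   -0.3   65.8] rpy err [-3.1406e+00 -1.0000e-04 -1.5629e+00] dyaw 0.0007 F [-0.3  0.3 -1.4] w 0.0229 q [-0.11  0.52 -0.15  0.9   0.   -1.69]
d [-0.0003 -0.0001 -0.0058] rv [-0.001 -0.     0.001] n 1
[[0.0001,0.0003,0.0058,-0.001,-0.0001,0.0007]]
```

View pics/c20.png

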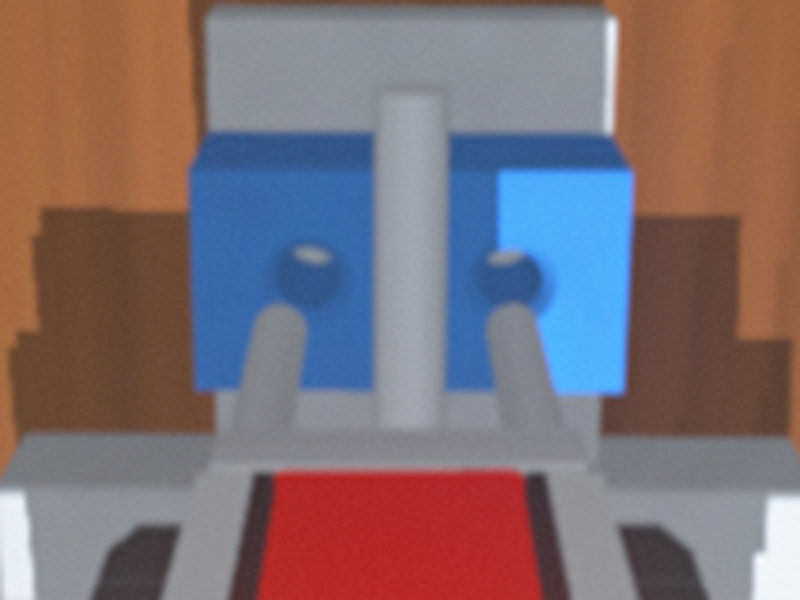

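View pics/o20.png

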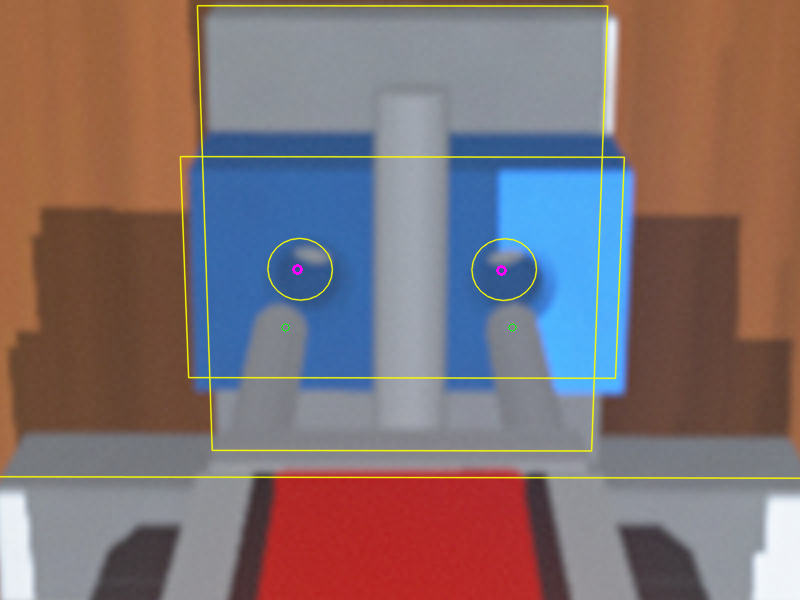

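Emit:
move_arm:
  motion:
    - [[-0.0015,0.0015,0.006,0,0,0],[-0.0005,0.0005,0.004,0,0,0]]

```text
time_s: 18.03
position: [0.6139, 0.0099, 0.0901]
eef_rot: [-3.14, -0.0, -1.563]
contact_force: [-0.5, 0.1, -0.8]
grip_width: 0.023
```

```bash
cat > v.py <<'E'
from pp import *
from wire import draw,STAT,STAGE
import sys
im=env.grab_frame('wrist');prep()
m=cm('wrist');p,R,_=pose();im=env.grab_frame('wrist')
s=4;c=cv2.resize(im,None,fx=s,fy=s,interpolation=cv2.INTER_CUBIC)[:,:,::-1].copy()
w=p+R.apply(OFF)
for y in (-.015,.015):
    t=np.linspace(0,6.283,25); z0=w[2]
    for rr,zz,col in ((.00475,.04,(255,0,255)),(.0035,z0,(0,255,0))):
        q=proj(m,[np.r_[(w+R.apply([rr*np.cos(a),y+rr*np.sin(a),0]))[:2],zz] for a in t])*4
        cv2.polylines(c,[np.int32(q)],False,col,1,cv2.LINE_AA)
cv2.imwrite(sys.argv[1],c[170*4:320*4,220*4:420*4])
E
python3 v.py pics/o21.png
```

```text
t 18.0833 pin in station mm [-118.1    1.6   54.9] rpy err [-3.1405e+00 -2.0000e-04 -1.5634e+00] dyaw 0.0002 F [-0.6 -0.  -0.6] w 0.023 q [-0.1   0.53 -0.17  0.87 -0.   -1.68]
```

View pics/o21.png

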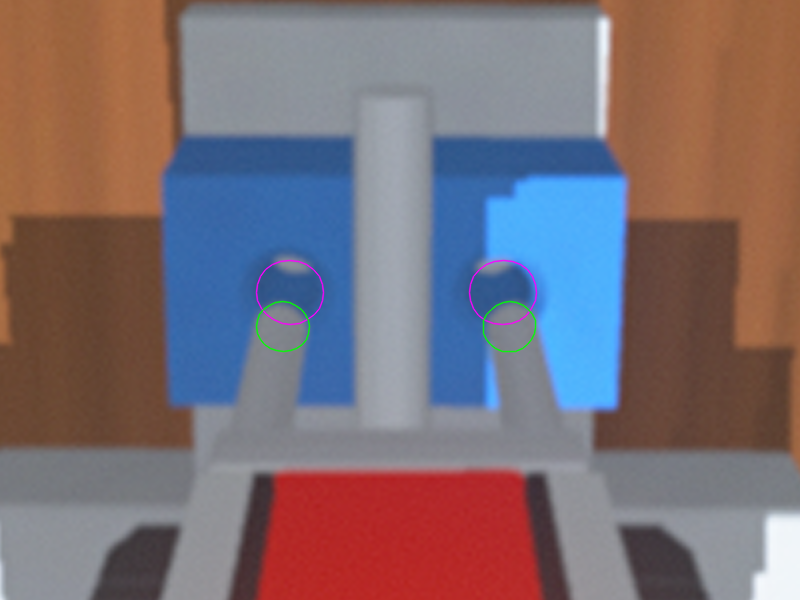

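Emit:
move_arm:
  motion:
    - [[0.0003,0.0005,0.006,0,0,0],[0,0.0002,0.004,0,0,0]]

```text
time_s: 18.3
position: [0.6139, 0.0094, 0.0803]
eef_rot: [-3.139, -0.0, -1.563]
contact_force: [0.0, -0.4, -1.3]
grip_width: 0.0231
```

```bash
python3 v.py pics/o22.png
```

```text
t 18.35 pin in station mm [-118.6    1.5   45. ] rpy err [-3.1392e+00 -4.0000e-04 -1.5633e+00] dyaw 0.0003 F [-0.6  0.5 -1.2] w 0.0229 q [-0.1   0.54 -0.18  0.85 -0.   -1.68]
```

View pics/o22.png

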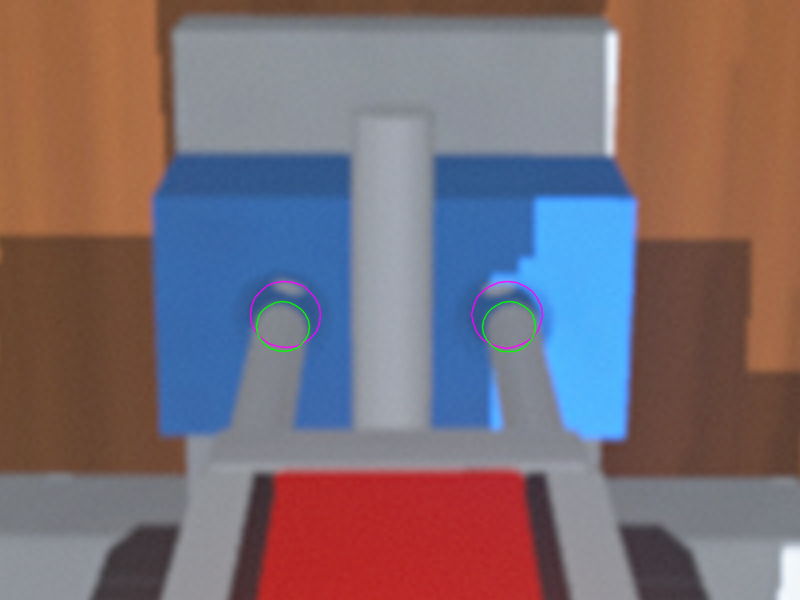

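Emit:
move_arm:
  motion:
    - [[0.0003,0,0.005,0,0,0],[0.0003,0,0.005,0,0,0],[0,0,0.005,0,0,0]]

```text
time_s: 18.65
position: [0.6148, 0.0098, 0.0655]
eef_rot: [-3.137, 0.002, -1.563]
contact_force: [-0.4, 3.9, 2.2]
grip_width: 0.023
```

```bash
python3 v.py pics/o23.png
```

```text
t 18.7 pin in station mm [-118.1    1.    29.5] rpy err [-3.1381e+00  1.9000e-03 -1.5631e+00] dyaw 0.0005 F [ 1.8  2.4 -1.2] w 0.0231 q [-0.11  0.55 -0.2   0.81  0.   -1.68]
```

View pics/o23.png

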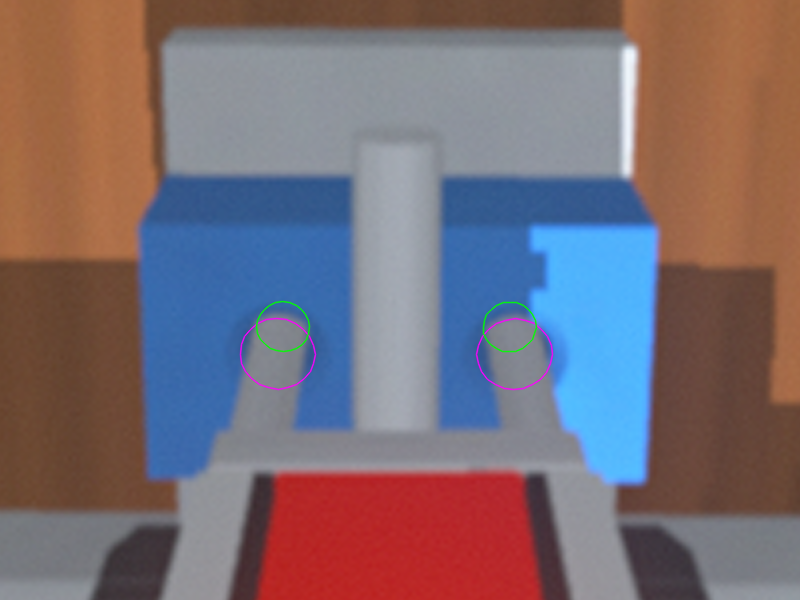

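Emit:
move_arm:
  motion:
    - [[-0.0005,0.0003,0.004,-0.002,0,0],[-0.0003,0.0002,0.004,0,0,0]]

```text
time_s: 18.92
position: [0.6141, 0.0103, 0.0564]
eef_rot: [-3.139, 0.001, -1.563]
contact_force: [0.2, 0.4, -1.2]
grip_width: 0.0226
```

```bash
python3 -c "
from pp import *
prep()"
```

```text
t 18.9167 pin in station mm [-117.7    1.1   21.7] rpy err [-3.1395e+00  5.0000e-04 -1.5629e+00] dyaw 0.0007 F [ 0.2  0.4 -1.2] w 0.0226 q [-0.1   0.56 -0.21  0.8   0.   -1.68]
```

Free of side force; continue down to the floor.

Emit:
move_arm:
  motion:
    - [[0,0,0.003,0,0,0],[0,0,0.002,0,0,0]]

```text
time_s: 19.08
position: [0.6141, 0.0101, 0.0505]
eef_rot: [-3.14, 0.0, -1.563]
contact_force: [0.7, 1.4, 0.7]
grip_width: 0.0228
```

```bash
python3 -c "
from pp import *
prep()"
```

```text
t 19.0833 pin in station mm [-117.8    1.1   15.8] rpy err [-3.1397  0.     -1.5629] dyaw 0.0007 F [0.7 1.4 0.7] w 0.0228 q [-0.1   0.57 -0.21  0.79  0.   -1.68]
```

Emit:
move_arm:
  motion:
    - [[0,0,0.001,0,0,0],[0,0,0.001,0,0,0]]

```text
time_s: 19.25
position: [0.6141, 0.0102, 0.0479]
eef_rot: [-3.14, 0.0, -1.563]
contact_force: [0.1, 1.1, -0.2]
grip_width: 0.023
```

```bash
python3 -c "
from pp import *
prep()"
```

```text
t 19.25 pin in station mm [-117.8    1.1   13.2] rpy err [-3.1399e+00  2.0000e-04 -1.5629e+00] dyaw 0.0007 F [ 0.1  1.1 -0.2] w 0.023 q [-0.1   0.57 -0.21  0.78  0.   -1.68]
```

Emit:
move_arm:
  motion:
    - [[0,0,0.001,0,0,0]]

```text
time_s: 19.33
position: [0.6141, 0.0102, 0.0468]
eef_rot: [-3.14, 0.0, -1.563]
contact_force: [-0.5, 1.9, 1.9]
grip_width: 0.0231
```

```bash
python3 -c "
from pp import *
prep()"
```

```text
t 19.3333 pin in station mm [-117.8    1.    12.1] rpy err [-3.1398e+00  2.0000e-04 -1.5630e+00] dyaw 0.0006 F [-0.5  1.9  1.9] w 0.0231 q [-0.1   0.57 -0.22  0.78  0.   -1.68]
```

Emit:
move_arm:
  motion:
    - [[0,0,0.001,0,0,0]]

```text
time_s: 19.42
position: [0.6144, 0.0102, 0.0465]
eef_rot: [-3.139, 0.0, -1.563]
contact_force: [-2.3, 0.9, 11.7]
grip_width: 0.0228
```

```bash
python3 -c "
from pp import *
prep()
im=env.grab_frame('side');crop(im,235,210,110,120,5,'pics/c24.png')"; python3 v.py pics/o24.png
```

```text
t 19.4167 pin in station mm [-117.8    0.8   11.8] rpy err [-3.1393e+00  1.0000e-04 -1.5630e+00] dyaw 0.0006 F [-2.3  0.9 11.7] w 0.0228 q [-0.1   0.57 -0.22  0.78  0.   -1.68]
t 19.5167 pin in station mm [-117.8    0.9   12. ] rpy err [-3.1393e+00  1.0000e-04 -1.5629e+00] dyaw 0.0006 F [-1.4  1.7  5.1] w 0.023 q [-0.1   0.57 -0.22  0.78  0.   -1.68]
```

View pics/o24.png

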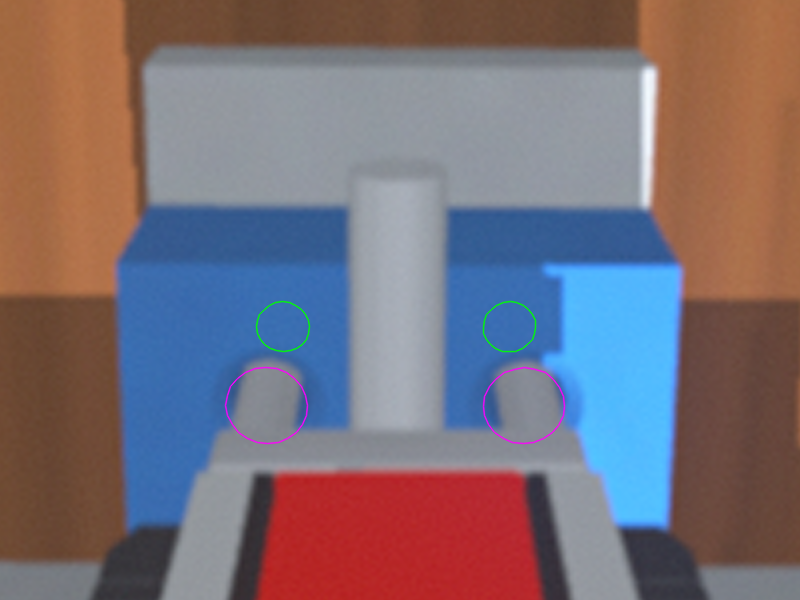

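Emit:
move_arm:
  motion:
    - [[0,0,-0.0005,0,0,0],[0,0,0,0,0,0],[0,0,0,0,0,0]]
  grip: 0.045

```text
time_s: 19.82
position: [0.6148, 0.0091, 0.0478]
eef_rot: [-3.138, -0.002, -1.563]
contact_force: [0.5, -0.1, 0.2]
grip_width: 0.0448
```

```bash
python3 -c "
from pp import *
prep()"; python3 v.py pics/o25.png
```

```text
t 19.8167 pin in station mm [-119.     0.4   13.1] rpy err [-3.1381e+00 -2.3000e-03 -1.5633e+00] dyaw 0.0002 F [ 0.5 -0.1  0.2] w 0.0448 q [-0.1   0.57 -0.21  0.78 -0.   -1.68]
t 19.8667 pin in station mm [-119.     0.3   13. ] rpy err [-3.1381e+00 -2.3000e-03 -1.5634e+00] dyaw 0.0002 F [-0.8  0.4 -0.2] w 0.0449 q [-0.1   0.57 -0.21  0.78 -0.   -1.68]
```

View pics/o25.png

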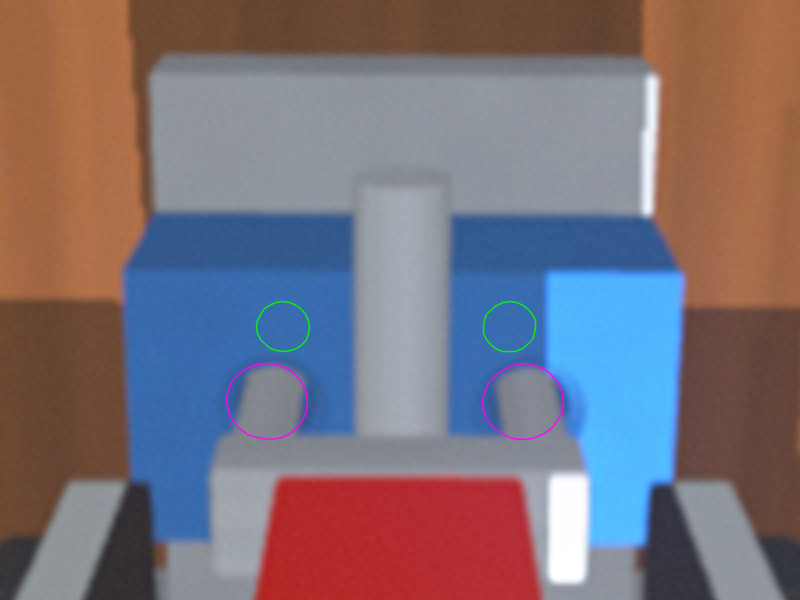

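Emit:
move_arm:
  motion:
    - [[0,0,-0.01,0,0,0],[0,0,-0.02,0,0,0],[0.004,0,-0.025,0,0,0],[0.008,0,-0.025,0,0,0],[0.01,0,-0.02,0,0,0],[0.015,0,-0.01,0,0,0]]

```text
time_s: 20.42
position: [0.6111, -0.0261, 0.1608]
eef_rot: [3.136, -0.001, -1.559]
contact_force: [0.4, -0.6, -0.3]
grip_width: 0.0452
```

Run:
```python
from pp import *
from wire import *
im=env.grab_frame('wrist');prep()
m=cm('wrist');im=env.grab_frame('wrist');prep()
s=3;c=cv2.resize(im,None,fx=s,fy=s,interpolation=cv2.INTER_CUBIC)[:,:,::-1].copy()
cv2.imwrite('pics/c25.png',c[130*3:330*3,190*3:450*3])
PIN=[rect(-6,6,-12,12,96),rect(-6,6,-12,12,60),rect(-6,6,-18.5,18.5,60),rect(-6,6,-18.5,18.5,50),[[0,-15,0],[0,-15,50]],[[0,15,0],[0,15,50]]]
x,y,z=stl(-120,0,14)
draw(c,m,tuple(SN),STAT[:5],s);draw(c,m,(x,y,SN[2],z),PIN,s,(0,255,0))
cv2.imwrite('pics/o26.png',c[130*3:330*3,190*3:450*3])
```

```text
t 20.4667 pin in station mm [-157.8    3.2  127.9] rpy err [ 3.1392 -0.0042 -1.5623] dyaw 0.0013 F [ 1.1 -2.3  2.1] w 0.0448 q [-0.17  0.47 -0.07  1.03 -0.   -1.75]
t 20.5167 pin in station mm [-156.5    3.6  126. ] rpy err [ 3.1382e+00 -2.6000e-03 -1.5630e+00] dyaw 0.0005 F [-0.5  0.2 -0.1] w 0.0448 q [-0.17  0.47 -0.07  1.03 -0.   -1.74]
```

View pics/o26.png

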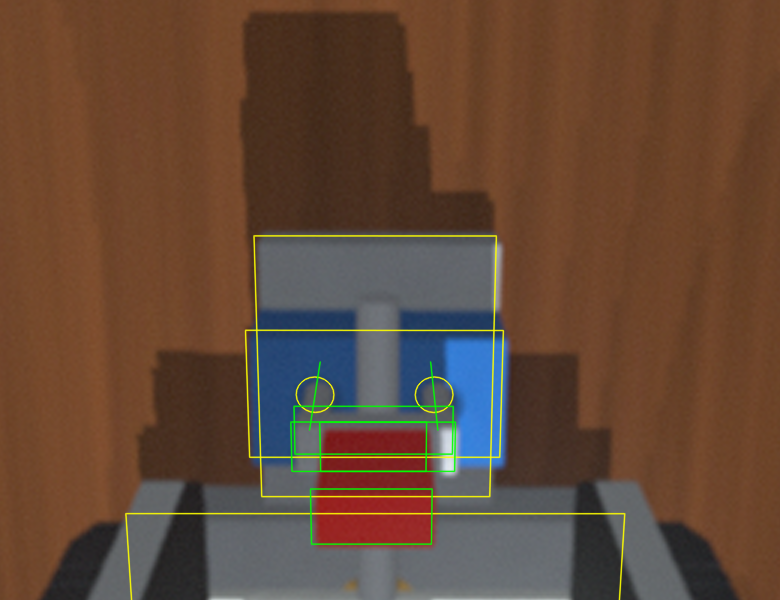

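View pics/c25.png

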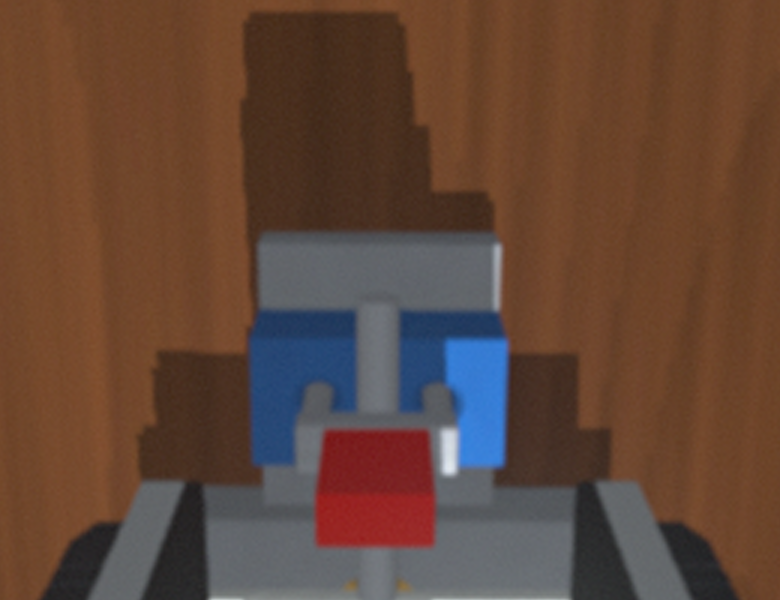

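Emit:
move_arm:
  motion:
    - [[0.02,0.02,-0.02,0,0,0],[0.02,0.025,-0.02,0,0,0],[0.02,0.03,-0.02,0,0,0],[0.01,0.03,-0.01,0,0,0],[0.01,0.03,-0.01,0,0,0],[0,0.02,0,0,0,0],[0,0,0,0,0,0]]

```text
time_s: 21.1
position: [0.4498, -0.1086, 0.2389]
eef_rot: [3.13, 0.001, -1.561]
contact_force: [-0.0, 0.4, -1.7]
grip_width: 0.0451
```

Run:
```python
from pp import *
from wire import *
prep()
PIN=[rect(-6,6,-12,12,96),rect(-6,6,-18.5,18.5,60),[[0,-15,0],[0,-15,50]],[[0,15,0],[0,15,50]]]
x,y,z=stl(-120,0,14)
for n,(X,Y,Wd,H),f in (('top',(130,150,200,150),'o27'),('side',(225,210,150,120),'o28')):
    m=cm(n);im=env.grab_frame(n);s=4 if n=='top' else 5
    cv2.imwrite('pics/'+n+'_end.png',im[:,:,::-1])
    c=cv2.resize(im,None,fx=s,fy=s,interpolation=cv2.INTER_CUBIC)[:,:,::-1].copy()
    if n=='side': cv2.imwrite('pics/c28.png',c[Y*s:(Y+H)*s,X*s:(X+Wd)*s])
    draw(c,m,tuple(SN),STAT[:2],s);draw(c,m,(SN[0],SN[1],SN[2],.031),STAGE,s,(0,0,255));draw(c,m,(x,y,SN[2],z),PIN,s,(0,255,0))
    cv2.imwrite('pics/%s.png'%f,c[Y*s:(Y+H)*s,X*s:(X+Wd)*s])
```

```text
t 21.1 pin in station mm [-235.4  166.7  204.2] rpy err [ 3.1301e+00  1.4000e-03 -1.5610e+00] dyaw 0.0026 F [-0.   0.4 -1.7] w 0.0451 q [-0.39  0.15 -0.32  1.11 -0.   -1.97]
```

View pics/o27.png

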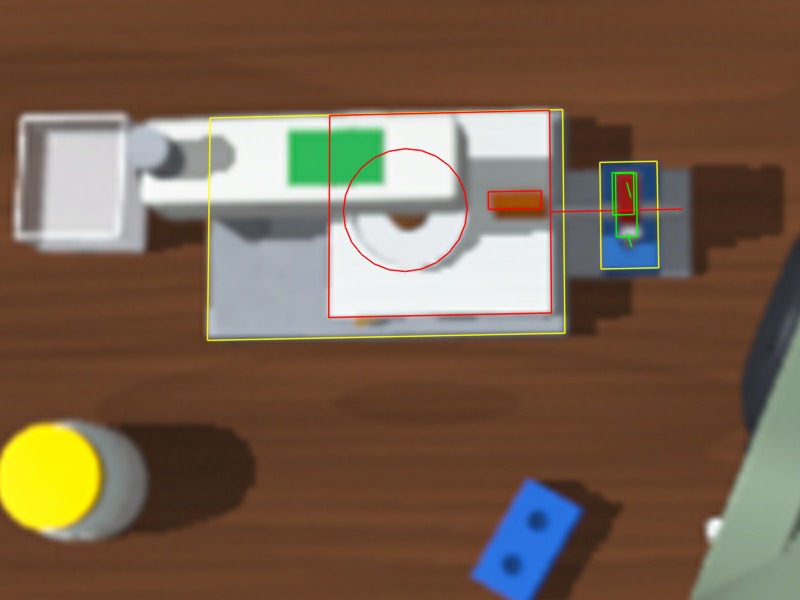

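View pics/c28.png

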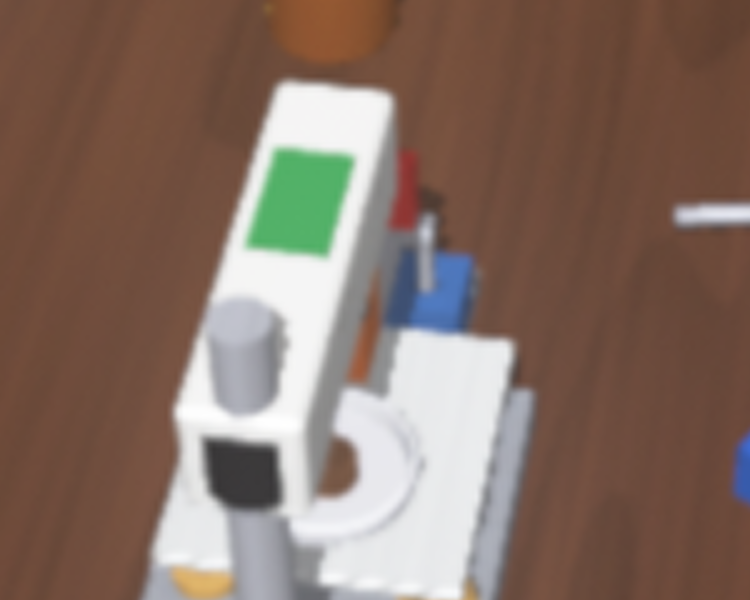

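View pics/side_end.png

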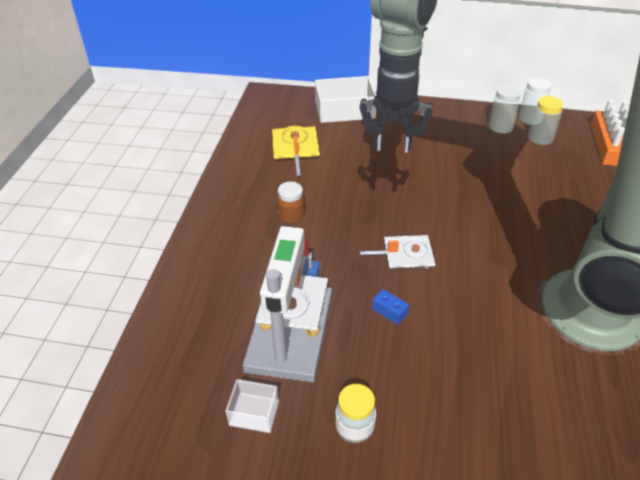

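Run:
```python
from pp import *
from wire import W
m=cm('side');x,y,z=stl(-120,0,14)
q=proj(m,W((x,y,SN[2],z),[[0,15,26],[0,15,60],[0,18.5,60],[0,18.5,50],[0,12,96],[6,12,96],[6,12,60],[0,15,30]]))
print(((q-[225,210])*5).round(0).tolist())
```

```text
[[424.0, 278.0], [423.0, 222.0], [431.0, 223.0], [431.0, 239.0], [414.0, 159.0], [411.0, 170.0], [413.0, 231.0], [424.0, 271.0]]
```

View pics/o28.png

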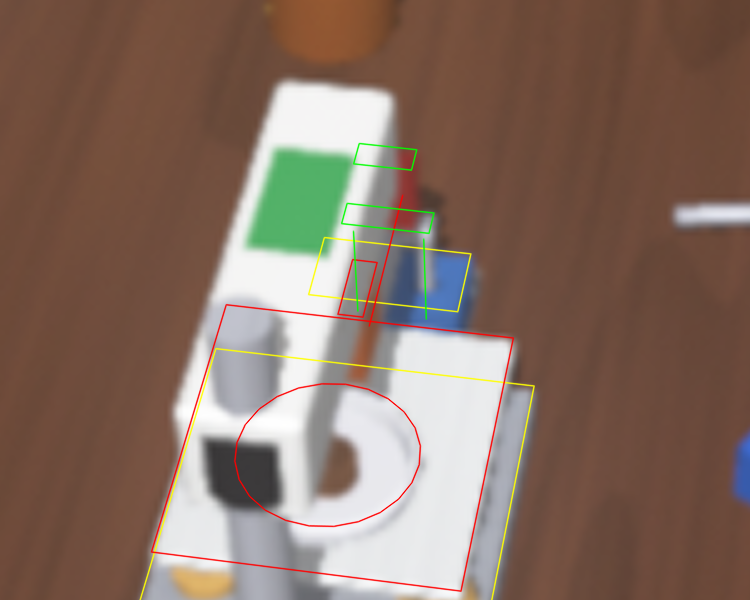

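Run:
```python
from station import env
print(env.get_state()['joint_vel'].round(3)); print(env.sign_off())
```

```text
[ 0.014  0.035  0.034 -0.011  0.003  0.   ]
the job is handed in; nothing more can be done
None
```

I seated the sample stage under the camera, let go of it, then put the U-pin over its front rod into the blue bracket. I handed the job in at about 21 s; sign-off gave no verdict.

**Stage:** I gripped it by the fin with the tool leaning back about 37°, slid it in and lowered it onto its seats. The wrist felt about 15 N as it touched down. After release, the top view showed the plate and fin within about 1 mm of home. The feet are hidden under the plate, so I could not check each one directly.

**U-pin:** I lined it up over the holes by eye with the wrist camera and lowered it until the wrist felt about 12 N at the hole floors. In the last views it stands upright and in line over the rod, released. Its height looks right to about 1–2 mm.

**Disagreements:**
- **Fingertips:** They sit about 34 mm behind the reported tool point. My first grip on the fin closed on nothing; I measured the offset in two camera views and corrected for it.
- **Bracket holes:** The wrist camera put them about 1.5–2 mm from my station fit. I trusted the picture.
- **Pin height:** The pin met the floor about 2 mm lower than my estimate, which is within the error of that measurement.

**Bumps and bystanders:** No unexpected forces showed at the points I checked. The jars and tub look unmoved in the final pictures; I did not measure them.

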